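# Warm two pots in turn on the conservation bench

## Task

Slide the wide saucepan from its end ring onto the middle ring of the hotplate, twist the start knob clockwise right to its stop and let it spring back; while it warms, nest all the loose steel cups upright one in another into the cup on the cork stand. Then slide the saucepan back to the end ring it came from, slide the tall pot onto the middle ring and twist the start knob to its stop and let it spring back once more. Never lift or tip the pots (slide them on the plate and leave each centred in its ring), and leave the jars standing where they are.

Things in the scene. Friction and masses are not known exactly. Their poses are not given: they have to be found in the camera images.
- hotplate: white bench hotplate fixed to the bench, 200 mm (x) by 570 mm (y), black flat top at 45 mm above the bench with a 6 mm high steel lip around the cooking area (200 by 450 mm, centred on the origin). Origin: on the bench under the middle ring. y runs along the row of three rings (to the left), x away from the robot. Turned by a few degrees from run to run.
- ring_left (a point): centre of the end ring at the +y end of the hotplate, on its top: a single white circle, 132 mm across, 140 mm from the middle ring.
- ring_mid (a point): centre of the middle (heating) ring on the hotplate's top: a double white circle, 132 mm across.
- ring_right (a point): centre of the end ring at the -y end, next to the knob: a single white circle, 132 mm across, 140 mm from the middle ring.
- start_knob (a joint): angle of the spring-return start knob on the white panel at the hotplate's -y end, rad: 0 at rest, growing as it is twisted clockwise seen from above, 1.2 at its stop. A spring (about 0.03 N m at rest, 0.14 N m at the stop) turns it back to 0 when let go.
- knob_grip (a point): grip point of the start knob, on its vertical axis, 79 mm above the bench, 11 mm below the top of its black grip bar. The bar is 56 mm long (this point's x axis, which at rest is parallel to the hotplate's x), 15 mm wide and 36 mm high, standing on a disc of 58 mm diameter whose top is 25 mm below this point.
- saucepan: wide, low, lidded steel saucepan, 110 mm in diameter, 60 mm high (78 mm with the lid's small knob; the lid is fixed), about 0.5 kg, with one straight level black handle towards its own -x. Origin: centre of the underside, z up. Starts on an end ring.
- saucepan_handle (a point): grip point on the axis of the saucepan's handle, 115 mm from the pot's axis and 40 mm above its underside. The handle is a bar 16 mm wide and 16 mm high, along the pot's x, reaching 80 mm out from the wall (20 mm beyond this point).
- tall_pot: narrow, tall, lidded steel pot, 90 mm in diameter, 95 mm high (113 mm with the lid's small knob; the lid is fixed), about 0.5 kg, with the same kind of handle towards its own -x. Origin: centre of the underside, z up. Starts on the other end ring.
- tall_pot_handle (a point): grip point on the axis of the tall pot's handle, 105 mm from the pot's axis and 40 mm above its underside; bar 16 mm by 16 mm, reaching 80 mm out from the wall (20 mm beyond this point).
- cup_stand: cup stand fixed to the bench: a cork disc, 90 mm across and 10 mm high, with a steel cup of the same shape as the loose ones fastened on it (its rim 70 mm above the bench, its inner floor 37 mm above the bench). Origin: centre of the disc's underside, on the bench.
- cup0: Loose plain steel cup with a thick floor, 60 mm high, outer diameter 44 mm at the foot widening evenly to 67 mm at the rim, wall 2.5 mm, inner floor 27 mm above the underside, about 0.12 kg. Origin: centre of the underside; z up. A cup set into another one stands on its floor, 27 mm higher, with about 2.5 mm of play all round. None if it is absent in this run.
- cup1: Loose plain steel cup with a thick floor, 60 mm high, outer diameter 44 mm at the foot widening evenly to 67 mm at the rim, wall 2.5 mm, inner floor 27 mm above the underside, about 0.12 kg. Origin: centre of the underside; z up. A cup set into another one stands on its floor, 27 mm higher, with about 2.5 mm of play all round. None if it is absent in this run.
- cup2: Loose plain steel cup with a thick floor, 60 mm high, outer diameter 44 mm at the foot widening evenly to 67 mm at the rim, wall 2.5 mm, inner floor 27 mm above the underside, about 0.12 kg. Origin: centre of the underside; z up. A cup set into another one stands on its floor, 27 mm higher, with about 2.5 mm of play all round. None if it is absent in this run.
- cup3: Loose plain steel cup with a thick floor, 60 mm high, outer diameter 44 mm at the foot widening evenly to 67 mm at the rim, wall 2.5 mm, inner floor 27 mm above the underside, about 0.12 kg. Origin: centre of the underside; z up. A cup set into another one stands on its floor, 27 mm higher, with about 2.5 mm of play all round. None if it is absent in this run.
- jar_a: bystander: closed pigment jar, 39 mm across and 63 mm high. Origin: centre of the underside.
- jar_b: bystander: closed pigment jar, 39 mm across and 63 mm high. Origin: centre of the underside.
- jar_c: bystander: closed pigment jar, 63 mm across and 73 mm high. Origin: centre of the underside.
- jar_d: bystander: closed pigment jar, 57 mm across and 63 mm high. Origin: centre of the underside.
Mind the look-alikes: they are no part of the job. What is shaped like the cup2 but red is not meant.

How it is judged (in metres and radians):
On the way, in this order (a step that is already met when the one before it is completed fails the run):
1. the saucepan stands released on the middle ring (horizontal distance between saucepan and ring_mid below 0.015 m and linear speed of saucepan below 0.02 m/s and contact force between the fingers and saucepan below 0.3 N), for 0.2 s.
2. the start knob is at its stop (value of joint start_knob above 1.08 rad), for 0.1 s.
3. the knob has sprung back to rest (value of joint start_knob below 0.12 rad), for 0.1 s.
4. all loose cups are nested in the cup on the stand (horizontal distance between each of cup0, cup1, cup2, cup3 and cup_stand below 0.015 m and angle between each of cup0, cup1, cup2, cup3's own z axis and vertical below 0.17 rad and height (world z) of cup0 between 0.025 and 0.127 m and linear speed of each of cup0, cup1, cup2, cup3 below 0.02 m/s and contact force between the fingers and cup0 below 0.3 N and height (world z) of cup1 between 0.025 and 0.127 m and contact force between the fingers and cup1 below 0.3 N and height (world z) of cup2 between 0.025 and 0.127 m and contact force between the fingers and cup2 below 0.3 N and height (world z) of cup3 between 0.025 and 0.127 m and contact force between the fingers and cup3 below 0.3 N), for 0.2 s.
5. the saucepan stands released on its end ring again ((horizontal distance between saucepan and ring_left below 0.015 m or horizontal distance between saucepan and ring_right below 0.015 m) and linear speed of saucepan below 0.02 m/s and contact force between the fingers and saucepan below 0.3 N), for 0.2 s.
6. the tall pot stands released on the middle ring (horizontal distance between tall_pot and ring_mid below 0.015 m and linear speed of tall_pot below 0.02 m/s and contact force between the fingers and tall_pot below 0.3 N), for 0.2 s.
7. the start knob is at its stop again (value of joint start_knob above 1.08 rad), for 0.1 s.
8. the knob has sprung back to rest (value of joint start_knob below 0.12 rad), for 0.1 s.
At the end, for the whole second after the job is handed in: Saucepan within 15 mm of the centre of an end ring, tall pot within 15 mm of the middle ring's centre, both at rest; knob back at rest (below 0.12 rad); every loose cup nested upright in the stack on the stand (within 15 mm of its axis, tilt below 0.17 rad); nothing held (all of step 4 and all of step 5 and all of step 6 and value of joint start_knob below 0.12 rad); the robot touches nothing.
It fails at once if a pot is lifted off the hotplate (underside more than 12 mm above it) (z of any of saucepan, tall_pot in the frame of ring_mid above 0.012 m).
It fails at once if a pot is tipped by more than 0.3 rad (angle between any of saucepan, tall_pot's own z axis and vertical above 0.3 rad).
It fails at once if a jar is moved by more than 50 mm (distance of any of jar_a, jar_b, jar_c, jar_d from where it was at the start of the episode above 0.05 m).
Of cup0, cup1, cup2, cup3 only 2 to 4 are there at a start; the rules pass over those that are not, and their reading is None.
At some moment in a run one of saucepan, tall_pot, cup0, cup1, cup2, cup3 may be knocked a few centimetres aside while the robot is not near it.
It also fails if it takes over 210 s, if anything falls off the work surface, if the arm or the gripper's body presses on something with over 40 N, if the wrist force passes 120 N, or if a joint passes its speed limit or range.

## Robot

A 7-joint arm with a two-finger parallel gripper is mounted at the origin on the work surface. World frame = base frame: x ahead of the robot, y to its left, z up, the work surface at z = 0. Lengths are in m, angles in degrees, forces in N, time in s.
With the tool pointing down it reaches from about 0.35 to 0.9 m from the base axis. Payload 19.9 kg.
Tool frame: the origin (TCP) lies on the centre line of the jaws, within the pads' length; the fingertips stand 22 mm ahead of it and the grasp point (between the pads) lies 3 mm ahead of it (arm.nose_length is the distance from the TCP to the fingertips, in m); z points along the fingers, y is the line along which they close (so a half turn about z gives the same grasp; the last joint's range is limited). The gripper opens to 85 mm and grips with 20 to 120 N. Pads are 22 mm wide; open, the fingers measure 114 mm over their backs; the gripper's body (76 mm by 85 mm) begins 54 mm behind the grasp point. The pads swing forward as they close: fully open they stand 13 mm farther back than shut.
Start: joints at [65.002, 23.915, -0.59, 92.452, 0.269, 63.638, -3.037], TCP at [0.24, -0.577, 0.253] pointing down, gripper open.
Joint ranges: [-161.28, 161.28], [-22.2, 115.67], [-73.04, 71.86], [3.21, 147.25], [-68.34, 248.33], [10.77, 114.83], [-161.83, 161.83]. Speed limits (degrees/s): [108.29, 108.29, 136.94, 136.94, 172.46, 172.46, 172.46].

## Interface

Orientations are given as [roll, pitch, yaw] about the fixed x, y, z axes, in that order (R = Rz(yaw) Ry(pitch) Rx(roll)).
In Python, from workcell import telemetry, snapshot, camera_model, arm gives the robot as it stands. The module is installed in compiled form; this text tells all that it offers.
- The arm moves only by the tool apply_moves, never from a script. Its argument "steps" is a list of rows, each a list of 7 numbers: the finger opening in mm, from 0 to 85.4, then the shift along the tool's x, y, z each as a share of 0.4 m, from -1 to 1, then the turn, a rotation vector about the tool's x, y, z each as a share of pi rad, from -1 to 1. A call has 1 to 20 rows; each row is the pose to reach, as a shift and turn from the pose commanded when the call began, along the tool's axes at that moment, turning the shorter way round; what a row does not reach only later rows make up. A row lasts 1/12 s, in which the tool goes at most 41.7 mm and 7.16 degrees, less where a joint would pass 70% of its speed; a pose out of reach is approached as far as the arm can. A call with a number of a shift or a turn outside -1 to 1 is refused whole. A call with a gripper value outside its range is refused whole. The fingers move at their own pace and stop on an object; "squeeze" is the grip in N (left out, the last holds). Time passes only in rows, so rows that repeat a pose let the fingers close. It gives the time, the measured TCP pose, the force, the opening and the grip force at its end, in the units of the state.
- telemetry.get_obs(): the state, without advancing time (a new reading comes with each control period).
- snapshot(name): name is "scene" or "side" or "wrist"; returns (picture, depth): 420x560x3 uint8, red, green, blue; 420x560 float32, m along the optical axis (not along the pixel's ray), 0 where there is no reading.
- camera_model(name): a dict with "camera_matrix" (3x3 intrinsics, pixels), "position" and "rotation" of the camera in the world; the wrist camera has in their place "T_tool_cam" (4x4, takes a point from camera to tool coordinates, whose origin is the TCP and whose axes are the flange's). Camera axes: x right, y up, looking along -z (the intrinsics and any distortion apply to the point x, -y, -z); pixel columns grow to the right and rows downward; lengths in m; the calibration is good to about 2 mm. A picture is of the moment at which its call begins: read the wrist's pose just before it. camera_model takes no time and is no camera call.
- arm.close_job(): hands the job in; it is judged then, once.
The state is a dict: "t": time; "qpos": joint angles; "qd": joint speeds; "joint_torque": joint torques, N m; "ee_pos": TCP position; "ee_rot": TCP orientation; "force": force on the tool from outside, world axes, zero at the start; "torque": the same for the moment, N m; "width": finger opening in m; "gripper_force": force on a finger pad.
Only numpy, scipy, OpenCV 4.12 (cv2) and the standard library are available. Lean on these libraries where they do the work, as an engineer would, in place of code of your own. Each camera call takes 0.05 s, during which the arm holds its last target. There are 200 camera calls.

## Working session

There is one attempt and no reset: what is moved stays moved. The work goes in short steps, Python scripts to look and compute and a tool call to move; the robot and the scene stay as the last step left them, time stands still between calls to the robot, and variables do not carry over. Pictures are saved under pics/ and viewed, at most 14 in all, crops included, and the job is handed in when it is done.

Besides the shell and the picture viewer there is one more tool, called after ">>>" by a JSON object that holds its "fn" and its "kwargs", one argument or row to a line. apply_moves: Moves the arm, as the interface text tells. Its arguments: {"type":"object","properties":{"steps":{"type":"array","items":{"type":"array","items":{"type":"number"}}},"squeeze":{"type":"number"}},"required":["steps"]}

```bash
mkdir -p pics; cat > h.py <<'E'
import numpy as np, cv2
from scipy.spatial.transform import Rotation as R
from workcell import telemetry, snapshot, camera_model, arm
def obs(): return telemetry.get_obs()
def tool():
    o=obs(); T=np.eye(4); T[:3,3]=o['ee_pos']; T[:3,:3]=R.from_euler('xyz',o['ee_rot'],degrees=True).as_matrix(); return T
def grab(name):
    m=camera_model(name)
    if name=='wrist': C=tool()@np.array(m['T_tool_cam'])
    else:
        C=np.eye(4); C[:3,3]=m['position']; C[:3,:3]=np.array(m['rotation'])
    p,d=snapshot(name); return p,d,np.array(m['camera_matrix']),C
def cloud(d,K,C):
    v,u=np.mgrid[:d.shape[0],:d.shape[1]]
    P=np.stack([(u-K[0,2])/K[0,0]*d,-(v-K[1,2])/K[1,1]*d,-d],-1)
    return P@C[:3,:3].T+C[:3,3]
def ray(u,v,K,C,z):
    u=np.atleast_1d(u);v=np.atleast_1d(v)
    r=np.stack([(u-K[0,2])/K[0,0],-(v-K[1,2])/K[1,1],-np.ones(len(u))],-1)@C[:3,:3].T
    return C[:3,3]+r*((z-C[2,3])/r[:,2:])
def save(n,p): cv2.imwrite('pics/'+n+'.png',cv2.cvtColor(p,cv2.COLOR_RGB2BGR))
E
python3 - <<'E'
from h import *
o=obs();print(o)
for n in ['scene','side','wrist']:
    print(n,camera_model(n))
    p,d,K,C=grab(n);save(n+'0',p);np.savez('/tmp/'+n,p=p,d=d,K=K,C=C)
E
```

```text
{'t': 0.0, 'qpos': array([65.00080127, 23.94976596, -0.59249869, 92.48701155,  0.26792399,
       63.63893827, -3.03501911]), 'qd': array([ 0.00308759,  0.01054143,  0.05834026, -0.0688423 ,  0.09635428,
        0.04641992, -0.06425681]), 'joint_torque': array([-2.26016622e-03, -8.64451647e+01,  6.77987393e-01, -4.34909892e+01,
        1.90837146e-02,  7.41071999e-03, -3.96942255e-05]), 'ee_pos': array([ 0.24028675, -0.57659517,  0.25263035]), 'ee_rot': array([-1.79925744e+02,  3.33242400e-03,  2.26249483e+01]), 'force': array([ 0.09646455, -0.3149768 ,  0.48303227]), 'torque': array([ 0.03277992, -0.02526756, -0.01961415]), 'gripper_force': 0.0, 'width': 0.08512920937109839}
scene {'camera_matrix': array([[382.49986406,   0.        , 279.76340843],
       [  0.        , 382.49986406, 210.16719338],
       [  0.        ,   0.        ,   1.        ]]), 'position': array([0.92441531, 0.65495728, 0.66742067]), 'rotation': array([ 51.67584284,   0.34816443, 147.0294228 ])}
side {'camera_matrix': array([[400.72363012,   0.        , 281.00845481],
       [  0.        , 400.72363012, 202.18644952],
       [  0.        ,   0.        ,   1.        ]]), 'position': array([-0.11096009,  0.75258511,  0.85071822]), 'rotation': array([ 5.19681107e+01,  1.05064546e-01, -1.37364371e+02])}
wrist {'camera_matrix': array([[371.32591915,   0.        , 280.50324418],
       [  0.        , 371.32591915, 204.51857882],
       [  0.        ,   0.        ,   1.        ]]), 'T_tool_cam': array([[-8.50362008e-04,  9.57174981e-01,  2.89508778e-01,
         7.44484493e-02],
       [ 9.99999631e-01,  8.50390962e-04,  1.25691319e-04,
        -4.97082065e-05],
       [-1.25887063e-04,  2.89508778e-01, -9.57175350e-01,
        -1.21093942e-01],
       [ 0.00000000e+00,  0.00000000e+00,  0.00000000e+00,
         1.00000000e+00]])}
```

```bash
sed -i "s/C\[:3,:3\]=np.array(m\['rotation'\])/C[:3,:3]=R.from_euler('xyz',m['rotation'],degrees=True).as_matrix()/" h.py; python3 - <<'E'
from h import *
for n in ['scene','side','wrist']:
    z=np.load('/tmp/'+n+'.npz');m=camera_model(n);C=z['C']
    if n!='wrist': C[:3,:3]=R.from_euler('xyz',m['rotation'],degrees=True).as_matrix()
    np.savez('/tmp/'+n,p=z['p'],d=z['d'],K=z['K'],C=C)
    P=cloud(z['d'],z['K'],C); print(n,(z['d']>0).mean(),[P[v,u].round(3).tolist() for v,u in((350,100),(350,300),(350,500),(250,280))])
E
```

```text
scene 0.9960246598639456 [[1.074, -0.489, -0.755], [0.672, 0.329, -0.001], [0.35, 0.539, -0.001], [0.606, 0.159, 0.093]]
side 0.9958886054421768 [[0.549, 0.655, 0.013], [0.214, 0.336, -0.001], [-0.131, 0.031, 0.013], [0.473, 0.125, -0.001]]
wrist 0.9960374149659864 [[0.235, -0.53, 0.296], [0.046, -0.682, -0.001], [0.27, -0.629, 0.289], [0.157, -0.61, 0.001]]
```

View pics/scene0.png

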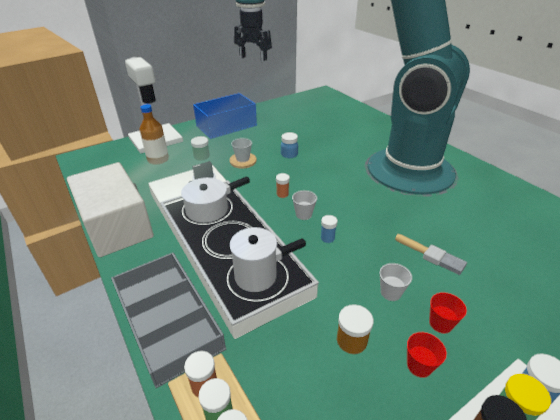

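View pics/side0.png

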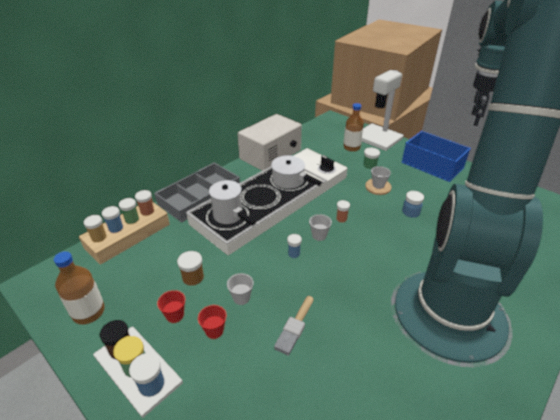

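Scene view shows the following:
- **Pots and plate:** saucepan at (207,203) on the right ring, tall pot at (255,262) on the left ring, middle ring at (230,240).
- **Knob and stand:** knob at (203,170), stand with its cup at (242,155).
- **Loose steel cups:** (304,205) and (395,282). 
- **Look-alikes:** red cups at (447,313) and (424,354), which I leave. The stand's own cup at (242,155) is also steel, but fixed.

Next I measure from both views.

```bash
python3 - <<'E'
from h import *
Z={n:np.load('/tmp/'+n+'.npz') for n in('scene','side')}
Pc={n:cloud(z['d'],z['K'],z['C']) for n,z in Z.items()}
def circ(P):
    A=np.c_[2*P[:,:2],np.ones(len(P))];b=(P[:,:2]**2).sum(1)
    for _ in range(3):
        s=np.linalg.lstsq(A,b,rcond=None)[0];r=np.sqrt(s[2]+s[:2]@s[:2])
        e=abs(np.hypot(*(P[:,:2]-s[:2]).T)-r);k=e<max(.002,np.median(e)*2);A,b,P=A[k],b[k],P[k]
    return s[:2].round(4),round(r,4),len(P)
seeds={'scene':dict(sauce=(207,200),tall=(255,255),cupA=(304,205),cupB=(395,282),stand=(242,150)),
 'side':dict(sauce=(288,172),tall=(226,200),cupA=(320,228),cupB=(240,290),stand=(380,178))}
for n in Z:
    P=Pc[n]
    for k,(u,v) in seeds[n].items():
        c=P[v,u]; m=np.hypot(P[...,0]-c[0],P[...,1]-c[1])<.075
        Q=P[m&(P[...,2]>.02)]
        h={'sauce':(.095,.112),'tall':(.130,.146),'stand':(.060,.076)}.get(k,(.052,.068))
        zz=Q[:,2]; zz=zz[(zz>h[0])&(zz<h[1])]
        if len(zz)<5: print(n,k,c,'none');continue
        hist,e=np.histogram(zz,40); zt=np.percentile(zz,97 if k[:3] in('cup','sta') else 50)
        S=Q[abs(Q[:,2]-zt)<.0025]
        hull=S[cv2.convexHull(S[:,:2].astype(np.float32),returnPoints=False)[:,0]]
        print(n,k,'z',zt.round(4),circ(S if k in('x',) else hull),S[:,:2].mean(0).round(3))
    # dark handle
    g=Z[n]['p'].max(-1)<60
    for k in('sauce','tall'):
        u,v=seeds[n][k];c=P[v,u];dd=np.hypot(P[...,0]-c[0],P[...,1]-c[1])
        H=P[g&(dd>.07)&(dd<.16)&(P[...,2]>.086)&(P[...,2]<.1)]
        if len(H)>5:
            x=H[:,:2];m=x.mean(0);w=np.linalg.svd(x-m)[2][0];t=(x-m)@w
            print(n,k,'handle',m.round(4),'yaw',np.degrees(np.arctan2(w[1],w[0])).round(1),'span',(m+w*t.min()).round(3),(m+w*t.max()).round(3),np.percentile(H[:,2],[10,50,90]).round(4))
# hotplate outline
L=[]
for n in Z:
    P=Pc[n];k=(P[...,2]>.040)&(P[...,2]<.056)&(P[...,0]>.4)&(P[...,0]<1)&(P[...,1]<.5)
    k=k&1; nn,l,st,ce=cv2.connectedComponentsWithStats(k.astype(np.uint8),connectivity=4)
    i=1+st[1:,4].argmax();Q=P[l==i];r=cv2.minAreaRect(Q[:,:2].astype(np.float32));print(n,'plate',r,Q[:,2].mean());
    p=Z[n]['p'];white=(p.min(-1)>140)&(l==i)
    # rings
    np.save('/tmp/pl_'+n,Q)
    kk=(P[...,2]>.079)&(P[...,2]<.1)&(np.hypot(P[...,0]-P[170 if n=='scene' else 163,203 if n=='scene' else 326,0],P[...,1]-P[170 if n=='scene' else 163,203 if n=='scene' else 326,1])<.04)
    Q=P[kk]; print(n,'knob',Q.mean(0),cv2.minAreaRect(Q[:,:2].astype(np.float32)))
E
```

```text
scene sauce z 0.1087 (array([ 0.6602, -0.1092]), np.float64(0.0513), 16) [ 0.665 -0.098]
scene tall z 0.1436 (array([0.6691, 0.1567]), np.float64(0.0462), 25) [0.672 0.161]
scene cupA z 0.0619 (array([0.4568, 0.0302]), np.float64(0.0712), 7) [0.428 0.051]
scene cupB z 0.0607 (array([0.426, 0.326]), np.float64(0.0328), 29) [0.424 0.327]
scene stand z 0.0705 (array([ 0.4304, -0.3453]), np.float64(0.0328), 13) [ 0.434 -0.342]
scene sauce handle [ 0.5551 -0.1221] yaw 6.3 span [ 0.524 -0.125] [ 0.583 -0.119] [0.0877 0.0912 0.093 ]
scene tall handle [0.5756 0.1606] yaw -1.6 span [0.545 0.161] [0.605 0.16 ] [0.089  0.0915 0.0933]
side sauce z 0.1086 (array([ 0.6511, -0.1107]), np.float64(0.052), 14) [ 0.645 -0.1  ]
side tall z 0.1439 (array([0.6635, 0.1571]), np.float64(0.0457), 18) [0.656 0.164]
side cupA z 0.0631 (array([0.4222, 0.0008]), np.float64(0.0322), 9) [ 0.427 -0.001]
side cupB z 0.0621 (array([0.4235, 0.3267]), np.float64(0.0325), 21) [0.427 0.33 ]
side stand z 0.0717 (array([ 0.425 , -0.3432]), np.float64(0.0318), 14) [ 0.425 -0.343]
side sauce handle [ 0.5484 -0.1222] yaw 179.8 span [ 0.574 -0.122] [ 0.522 -0.122] [0.0876 0.0911 0.0933]
side tall handle [0.5527 0.1614] yaw 173.7 span [0.568 0.16 ] [0.542 0.163] [0.0875 0.0918 0.0944]
scene plate ((0.6584379076957703, -0.04213672876358032), (0.5740747451782227, 0.20146054029464722), 88.08909606933594) 0.045657737835891124
scene knob [ 0.60291213 -0.26013812  0.08605732] ((0.6015759110450745, -0.26261723041534424), (0.01741178147494793, 0.05655602365732193), 89.37655639648438)
side plate ((0.6601828336715698, 0.044249773025512695), (0.40396350622177124, 0.2067142277956009), 87.87489318847656) 0.04651786569683334
side knob [ 0.59541103 -0.25949225  0.08642086] ((0.5972648859024048, -0.26018619537353516), (0.015489419922232628, 0.05489186570048332), 88.00959777832031)
```

>>> {"fn": "apply_moves", "kwargs": {
  "steps": [
    [85, 0.2, -0.15, -0.4, 0, 0, -0.1],
    [85, 0.681, -0.529, -0.5, 0, 0, -0.436],
    [85, 0.681, -0.529, -0.5, 0, 0, -0.436],
    [85, 0.681, -0.529, -0.5, 0, 0, -0.436],
    [85, 0.681, -0.529, -0.5, 0, 0, -0.436],
    [85, 0.681, -0.529, -0.5, 0, 0, -0.436],
    [85, 0.681, -0.529, -0.5, 0, 0, -0.436],
    [85, 0.681, -0.529, -0.5, 0, 0, -0.436],
    [85, 0.681, -0.529, -0.5, 0, 0, -0.436],
    [85, 0.681, -0.529, -0.5, 0, 0, -0.436],
    [85, 0.681, -0.529, -0.5, 0, 0, -0.436],
    [85, 0.681, -0.529, -0.5, 0, 0, -0.436]
  ]
}}

```text
t: 1.15
ee_pos: [0.4112, -0.2756, 0.4539]
ee_rot: [180.0, 0.1, 101.6]
force: [-0.4, -1.6, -0.2]
width: 0.0851
gripper_force: 0.0
```

```bash
cat >> h.py <<'E'
def plan(*targets):
    """targets (x,y,z,yaw) -> rows of shares relative to the pose now"""
    T=tool()
    for x,y,z,yaw in targets:
        d=T[:3,:3].T@(np.array([x,y,z])-T[:3,3])/.4
        r=R.from_matrix(T[:3,:3]).inv()*R.from_euler('xyz',[180,0,yaw],degrees=True)
        print('shift',d.round(4),'turn',(r.as_rotvec()/np.pi).round(4),'rows>=',np.ceil(max(np.linalg.norm(d)*.4/.0417,np.degrees(r.magnitude())/7.16)))
E
python3 - <<'E'
from h import *
print(obs()['qpos'].round(1),obs()['ee_pos'],obs()['ee_rot']);plan((.58,.02,.45,180))
E
```

```text
[ 50.2   3.8 -21.2  92.5   1.4  83.9  40.6] [ 0.41118506 -0.27561601  0.45394977] [1.79959055e+02 5.60041486e-02 1.01627289e+02]
shift [0.6388 0.5623 0.0097] turn [-0.000e+00  4.000e-04 -4.354e-01] rows>= 11.0
```

>>> {"fn": "apply_moves", "kwargs": {
  "steps": [
    [85, 0.639, 0.562, 0.01, 0, 0, -0.435],
    [85, 0.639, 0.562, 0.01, 0, 0, -0.435],
    [85, 0.639, 0.562, 0.01, 0, 0, -0.435],
    [85, 0.639, 0.562, 0.01, 0, 0, -0.435],
    [85, 0.639, 0.562, 0.01, 0, 0, -0.435],
    [85, 0.639, 0.562, 0.01, 0, 0, -0.435],
    [85, 0.639, 0.562, 0.01, 0, 0, -0.435],
    [85, 0.639, 0.562, 0.01, 0, 0, -0.435],
    [85, 0.639, 0.562, 0.01, 0, 0, -0.435],
    [85, 0.639, 0.562, 0.01, 0, 0, -0.435],
    [85, 0.639, 0.562, 0.01, 0, 0, -0.435],
    [85, 0.639, 0.562, 0.01, 0, 0, -0.435],
    [85, 0.639, 0.562, 0.01, 0, 0, -0.435],
    [85, 0.639, 0.562, 0.01, 0, 0, -0.435]
  ]
}}

```text
t: 2.32
ee_pos: [0.5818, 0.0164, 0.4489]
ee_rot: [-180.0, -0.0, 179.0]
force: [-0.1, 0.9, 0.5]
width: 0.0853
gripper_force: 0.0
```

```bash
python3 - <<'E'
from h import *
print(obs()['qpos'].round(1),obs()['ee_pos'],obs()['ee_rot'])
p,d,K,C=grab('wrist');save('w1',p);np.savez('/tmp/w1',p=p,d=d,K=K,C=C)
E
```

```text
[ 28.5  17.3 -43.3  81.   11.8  86.3  74.7] [0.58181129 0.01641277 0.44888196] [-1.79992560e+02 -3.87819505e-02  1.78979967e+02]
```

View pics/w1.png

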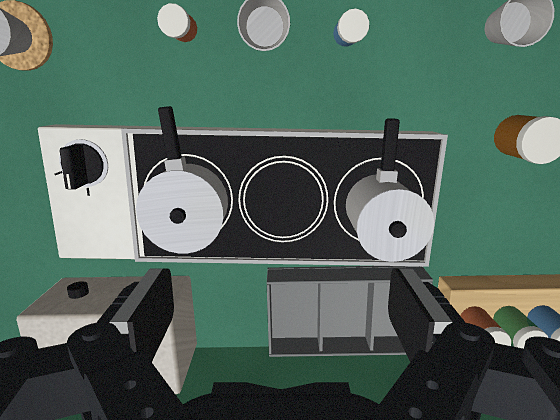

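The wrist view shows the middle ring at (283,199), saucepan lid at (180,210), tall pot lid at (395,222) and knob at (75,165). Steel cups are at (263,22) and (520,20), with the stand at (10,35).

```bash
cat >> h.py <<'E'
def circle(x,tol=.002):
    x=np.asarray(x)[:,:2]
    for _ in range(6):
        A=np.c_[2*x,np.ones(len(x))];s=np.linalg.lstsq(A,(x**2).sum(1),rcond=None)[0];r=np.sqrt(s[2]+s[:2]@s[:2])
        e=abs(np.hypot(*(x-s[:2]).T)-r);k=e<max(tol,np.median(e)*2)
        if k.all(): break
        x=x[k]
    return s[:2],r,len(x)
def lid(p,P,seed,ztop,rad,hr):
    near=np.hypot(P[...,0]-seed[0],P[...,1]-seed[1])<rad+.03
    m=(near&(abs(P[...,2]-ztop)<.006)).astype(np.uint8)
    n,l,st,ce=cv2.connectedComponentsWithStats(m);m=l==1+st[1:,4].argmax()
    z=np.median(P[m][:,2]);h=P[m];h=h[cv2.convexHull(h[:,:2].astype(np.float32),returnPoints=False)[:,0]]
    c,r,k=circle(h)
    dd=np.hypot(P[...,0]-c[0],P[...,1]-c[1])
    H=P[(p.max(-1)<70)&(dd>rad+.015)&(dd<rad+.085)&(P[...,2]>.084)&(P[...,2]<.1)]
    hm=H[:,:2].mean(0) if len(H) else np.array([0,0]);w=c-hm;yaw=np.degrees(np.arctan2(w[1],w[0]))
    hv=np.linalg.svd(H[:,:2]-hm)[2][0] if len(H)>2 else np.array([1,0])
    print('lid',c.round(4),'r',r.round(4),'z',z.round(4),'handle mid',hm.round(4),'z',np.median(H[:,2]).round(4) if len(H) else None,'yaw',yaw.round(1),'axis',np.degrees(np.arctan(hv[1]/hv[0])).round(1),'grip',(c-hr*w/np.linalg.norm(w)).round(4))
    return c
def rim(P,seed,z,rad=.05):
    m=(np.hypot(P[...,0]-seed[0],P[...,1]-seed[1])<rad)&(abs(P[...,2]-z)<.004)
    h=P[m];h=h[cv2.convexHull(h[:,:2].astype(np.float32),returnPoints=False)[:,0]]
    c,r,k=circle(h);print('rim',c.round(4),'r',r.round(4),'n',k,'z',np.percentile(P[m][:,2],90).round(4));return c
E
python3 - <<'E'
from h import *
z=np.load('/tmp/w1.npz');p,d,K,C=z['p'],z['d'],z['K'],z['C'];P=cloud(d,K,C)
lid(p,P,(.656,-.11),.106,.055,.115); lid(p,P,(.666,.157),.141,.045,.105)
v,u=np.nonzero(p.min(-1)>120)
Q=ray(u,v,K,C,.045);print('plate z',np.median(P[190:210,260:300,2]))
Q=Q[np.hypot(*(Q[:,:2]-[.659,.018]).T)<.075]
for _ in range(3):
    c,r,n=circle(Q,.004) ;rr=np.hypot(*(Q[:,:2]-c).T);Q=Q[(rr<.072)]
rr=np.hypot(*(Q[:,:2]-c).T);print('ring',c,r,n,np.percentile(rr,[2,50,98])); 
out=Q[rr>.062];print('outer',circle(out,.002)); print('inner',circle(Q[rr<.061],.002))
m=(P[...,2]>.041)&(P[...,2]<.055)&(P[...,0]<.8);n,l,st,ce=cv2.connectedComponentsWithStats(m.astype(np.uint8),connectivity=4);i=1+st[1:,4].argmax()
print('plate',cv2.minAreaRect(P[l==i][:,:2].astype(np.float32)))
m=(P[...,2]>.082)&(P[...,2]<.1)&(np.hypot(P[...,0]-.6,P[...,1]+.26)<.04)
print('knob',cv2.minAreaRect(P[m][:,:2].astype(np.float32)),np.median(P[m][:,2]))
for s,zz in (((.424,0),.06),((.425,.327),.06),((.427,-.344),.07)): rim(P,s,zz)
for u,v in((172,18),(352,22),(545,140)): print('jar',P[v,u].round(3))
E
```

```text
lid [ 0.6573 -0.1172] r 0.0568 z 0.1099 handle mid [ 0.5548 -0.1245] z 0.0931 yaw 4.1 axis 5.0 grip [ 0.5426 -0.1254]
lid [0.6678 0.1548] r 0.0469 z 0.1449 handle mid [0.5749 0.1567] z 0.093 yaw -1.2 axis -2.2 grip [0.5628 0.157 ]
plate z 0.04763344301555822
ring [0.66055391 0.01861568] 0.061581860464275 991 [0.05642696 0.06343862 0.06612203]
outer (array([0.66052542, 0.01861426]), np.float64(0.064751780193542), 522)
inner (array([0.66077849, 0.01861053]), np.float64(0.05785794308628788), 469)
plate ((0.6581186652183533, -0.04157331585884094), (0.571239173412323, 0.20101383328437805), 87.84651184082031)
knob ((0.5995699763298035, -0.26333191990852356), (0.01581443101167679, 0.05611858144402504), 89.00625610351562) 0.08990407582719817
rim [ 0.4243 -0.0021] r 0.0329 n 36 z 0.0613
rim [0.4257 0.3256] r 0.0331 n 26 z 0.0613
rim [ 0.4271 -0.344 ] r 0.0312 n 15 z 0.0712
jar [ 0.418 -0.115  0.062]
jar [0.427 0.108 0.064]
jar [0.576 0.367 0.074]
```

```bash
python3 -c "
from h import *
plan((.5426,-.1254,.17,184.5),(.5426,-.1254,.087,184.5))"
```

```text
shift [ 0.0919 -0.3565  0.6978] turn [-0.0001 -0.0001 -0.0302] rows>= 8.0
shift [ 0.0919 -0.3564  0.9053] turn [-0.0001 -0.0001 -0.0302] rows>= 10.0
```

>>> {"fn": "apply_moves", "kwargs": {
  "steps": [
    [45, 0.092, -0.3565, 0.55, 0, 0, -0.03],
    [45, 0.092, -0.3565, 0.55, 0, 0, -0.03],
    [45, 0.092, -0.3565, 0.55, 0, 0, -0.03],
    [45, 0.092, -0.3565, 0.6, 0, 0, -0.03],
    [45, 0.092, -0.3565, 0.7, 0, 0, -0.03],
    [45, 0.092, -0.3565, 0.7, 0, 0, -0.03],
    [45, 0.092, -0.3565, 0.7, 0, 0, -0.03],
    [45, 0.092, -0.3565, 0.7, 0, 0, -0.03],
    [45, 0.092, -0.3565, 0.7, 0, 0, -0.03],
    [45, 0.092, -0.3565, 0.7, 0, 0, -0.03]
  ]
}}

```text
t: 3.2
ee_pos: [0.5433, -0.1249, 0.1693]
ee_rot: [180.0, -0.1, -175.4]
force: [0.7, 0.4, 0.4]
width: 0.045
gripper_force: 0.0
```

```bash
python3 -c "
from h import *
print(obs()['qpos'].round(1))
plan((.5426,-.1254,.17,184.5),(.5426,-.1254,.087,184.5))"
```

```text
[ 39.2  27.1 -37.2 105.6  19.8  54.   87.7]
shift [ 0.0019 -0.0011 -0.0017] turn [ 0.0003 -0.0004  0.0007] rows>= 1.0
shift [ 0.0016 -0.0012  0.2058] turn [ 0.0003 -0.0004  0.0007] rows>= 2.0
```

>>> {"fn": "apply_moves", "kwargs": {
  "steps": [
    [45, 0.002, -0.001, 0.1, 0, 0, 0],
    [45, 0.002, -0.001, 0.17, 0, 0, 0],
    [45, 0.002, -0.001, 0.205, 0, 0, 0],
    [45, 0.002, -0.001, 0.205, 0, 0, 0],
    [30, 0.002, -0.001, 0.205, 0, 0, 0],
    [24, 0.002, -0.001, 0.205, 0, 0, 0],
    [18, 0.002, -0.001, 0.205, 0, 0, 0],
    [10, 0.002, -0.001, 0.205, 0, 0, 0],
    [10, 0.002, -0.001, 0.205, 0, 0, 0],
    [10, 0.002, -0.001, 0.205, 0, 0, 0],
    [10, 0.002, -0.001, 0.205, 0, 0, 0]
  ],
  "squeeze": 30
}}

```text
t: 4.12
ee_pos: [0.5435, -0.1258, 0.0886]
ee_rot: [-179.9, 0.1, -175.2]
force: [-1.4, -1.8, 9.3]
width: 0.0155
gripper_force: 33.6
```

```bash
cat >> h.py <<'E'
def shot(n='wrist',name=None):
    p,d,K,C=grab(n)
    if name: save(name,p)
    return p,cloud(d,K,C)
E
python3 - <<'E'
from h import *
p,P=shot('scene');lid(p,P,(.657,-.117),.108,.055,.115)
p,P=shot('side');lid(p,P,(.657,-.117),.108,.055,.115)
p,P=shot('wrist','w2');lid(p,P,(.657,-.117),.108,.055,.115)
E
```

```text
lid [ 0.6581 -0.1169] r 0.0571 z 0.1092 handle mid [ 0.5581 -0.1178] z 0.091 yaw 0.5 axis -16.8 grip [ 0.5431 -0.1179]
lid [ 0.6557 -0.1168] r 0.0576 z 0.1096 handle mid [ 0.5455 -0.1161] z 0.09 yaw -0.4 axis 7.6 grip [ 0.5407 -0.1161]Traceback (most recent call last):
  File "<stdin>", line 4, in <module>
  File "h.py", line 40, in lid
    n,l,st,ce=cv2.connectedComponentsWithStats(m);m=l==1+st[1:,4].argmax()
                                                         ~~~~~~~~~~~~~~~^^
ValueError: attempt to get argmax of an empty sequence
```

>>> {"fn": "apply_moves", "kwargs": {
  "steps": [
    [10, 0, 0, -0.003, 0, 0, 0],
    [10, -0.002, 0.02, -0.003, 0, 0, 0],
    [10, -0.006, 0.055, -0.003, 0, 0, 0],
    [10, -0.01, 0.09, -0.003, 0, 0, 0],
    [10, -0.014, 0.13, -0.003, 0, 0, 0],
    [10, -0.018, 0.17, -0.003, 0, 0, 0],
    [10, -0.022, 0.21, -0.003, 0, 0, 0],
    [10, -0.026, 0.25, -0.003, 0, 0, 0],
    [10, -0.03, 0.285, -0.003, 0, 0, 0],
    [10, -0.033, 0.31, -0.003, 0, 0, 0],
    [10, -0.036, 0.33, -0.003, 0, 0, 0],
    [10, -0.037, 0.3375, -0.003, 0, 0, 0],
    [10, -0.037, 0.3375, -0.003, 0, 0, 0],
    [10, -0.037, 0.3375, -0.003, 0, 0, 0]
  ]
}}

```text
t: 5.43
ee_pos: [0.5465, 0.011, 0.089]
ee_rot: [180.0, 0.0, -175.2]
force: [0.4, 1.1, 6.5]
width: 0.0154
gripper_force: 33.2
```

```bash
python3 - <<'E'
from h import *
for n in('scene','side'):
    p,P=shot(n);lid(p,P,(.6606,.0186),.108,.055,.115);lid(p,P,(.667,.1565),.144,.045,.105)
E
```

```text
lid [0.6613 0.0201] r 0.057 z 0.1092 handle mid [0.5634 0.0183] z 0.0915 yaw 1.0 axis -22.4 grip [0.5463 0.018 ]
lid [0.6685 0.1545] r 0.047 z 0.1438 handle mid [0.5758 0.161 ] z 0.0916 yaw -4.0 axis -2.3 grip [0.5638 0.1618]
lid [0.6585 0.0219] r 0.057 z 0.1097 handle mid [0.5398 0.0182] z 0.092 yaw 1.8 axis 64.0 grip [0.5435 0.0183]
lid [0.6671 0.1553] r 0.0471 z 0.1446 handle mid [0.5731 0.1612] z 0.092 yaw -3.6 axis -3.5 grip [0.5623 0.1619]
```

>>> {"fn": "apply_moves", "kwargs": {
  "steps": [
    [20, 0, 0, 0, 0, 0, 0],
    [30, 0, 0, 0, 0, 0, 0],
    [45, 0, 0, 0, 0, 0, 0],
    [45, 0, 0, 0, 0, 0, 0],
    [45, 0, 0, 0, 0, 0, 0],
    [45, 0, 0, -0.08, 0, 0, 0],
    [45, 0, 0, -0.18, 0, 0, 0],
    [45, 0, 0, -0.28, 0, 0, 0],
    [45, 0, 0, -0.38, 0, 0, 0],
    [45, 0, -0.1, -0.38, 0, 0, 0],
    [45, 0, -0.2, -0.38, 0, 0, 0.02],
    [45, 0, -0.3, -0.38, 0, 0, 0.04],
    [45, -0.1, -0.5, -0.38, 0, 0, 0.04],
    [45, -0.1, -0.6, -0.38, 0, 0, 0.04],
    [45, -0.1, -0.68, -0.38, 0, 0, 0.04],
    [45, -0.1, -0.68, -0.38, 0, 0, 0.04],
    [45, -0.1, -0.68, -0.38, 0, 0, 0.04],
    [45, -0.1, -0.68, -0.38, 0, 0, 0.04]
  ]
}}

```text
t: 7.03
ee_pos: [0.6085, -0.2592, 0.2396]
ee_rot: [180.0, -0.1, 177.4]
force: [-0.4, 1.6, -0.3]
width: 0.045
gripper_force: 0.0
```

```bash
python3 - <<'E'
from h import *
print(obs()['qpos'].round(1))
p,P=shot('scene');lid(p,P,(.6606,.0186),.108,.055,.115)
p,P=shot('side');lid(p,P,(.6606,.0186),.108,.055,.115)
plan((.5995,-.2632,.15,178),(.5995,-.2632,.082,178))
E
```

```text
[ 43.   31.9 -32.7  86.6  18.1  66.9  94.5]
lid [0.6611 0.0201] r 0.0567 z 0.109 handle mid [0.5581 0.0154] z 0.0913 yaw 2.6 axis 5.0 grip [0.5462 0.0149]
lid [0.6593 0.0204] r 0.0572 z 0.1093 handle mid [0.5565 0.0167] z 0.0912 yaw 2.0 axis 25.7 grip [0.5444 0.0163]
shift [ 0.0226 -0.0184  0.2258] turn [ 0.0002 -0.0001 -0.0019] rows>= 3.0
shift [ 0.0225 -0.0185  0.3958] turn [ 0.0002 -0.0001 -0.0019] rows>= 4.0
```

>>> {"fn": "apply_moves", "kwargs": {
  "steps": [
    [45, 0.0225, -0.0185, 0.1, 0, 0, -0.002],
    [45, 0.0225, -0.0185, 0.2, 0, 0, -0.002],
    [45, 0.0225, -0.0185, 0.3, 0, 0, -0.002],
    [45, 0.0225, -0.0185, 0.36, 0, 0, -0.002],
    [45, 0.0225, -0.0185, 0.392, 0, 0, -0.002],
    [45, 0.0225, -0.0185, 0.392, 0, 0, -0.002],
    [35, 0.0225, -0.0185, 0.392, 0, 0, -0.002],
    [25, 0.0225, -0.0185, 0.392, 0, 0, -0.002],
    [16, 0.0225, -0.0185, 0.392, 0, 0, -0.002],
    [8, 0.0225, -0.0185, 0.392, 0, 0, -0.002],
    [8, 0.0225, -0.0185, 0.392, 0, 0, -0.002],
    [8, 0.0225, -0.0185, 0.392, 0, 0, -0.002]
  ],
  "squeeze": 40
}}

```text
t: 8.13
ee_pos: [0.6005, -0.2646, 0.0858]
ee_rot: [-179.9, 0.1, 178.0]
force: [-0.6, -0.1, 9.3]
width: 0.0144
gripper_force: 40.6
```

>>> {"fn": "apply_moves", "kwargs": {
  "steps": [
    [8, 0, 0, 0, 0, 0, 0.03],
    [8, 0, 0, 0, 0, 0, 0.07],
    [8, 0, 0, 0, 0, 0, 0.11],
    [8, 0, 0, 0, 0, 0, 0.15],
    [8, 0, 0, 0, 0, 0, 0.19],
    [8, 0, 0, 0, 0, 0, 0.23],
    [8, 0, 0, 0, 0, 0, 0.27],
    [8, 0, 0, 0, 0, 0, 0.31],
    [8, 0, 0, 0, 0, 0, 0.34],
    [8, 0, 0, 0, 0, 0, 0.37],
    [8, 0, 0, 0, 0, 0, 0.39],
    [8, 0, 0, 0, 0, 0, 0.395],
    [8, 0, 0, 0, 0, 0, 0.395],
    [8, 0, 0, 0, 0, 0, 0.395],
    [8, 0, 0, 0, 0, 0, 0.395]
  ]
}}

```text
t: 9.38
ee_pos: [0.5998, -0.2656, 0.0857]
ee_rot: [180.0, 0.2, 106.9]
force: [-5.8, -4.5, 11.8]
width: 0.0146
gripper_force: 52.5
```

```bash
python3 - <<'E'
from h import *
o=obs();print(o['torque'],o['ee_rot'],o['qpos'].round(1))
p,P=shot('scene');save('s2',cv2.resize(p[100:270,130:310],None,fx=3,fy=3))
E
```

```text
[-0.93202042  1.42962727  1.38997287] [1.79964464e+02 1.50037486e-01 1.06900401e+02] [ 29.9  38.2 -12.3  94.2  10.2  48.6  30.3]
```

View pics/s2.png

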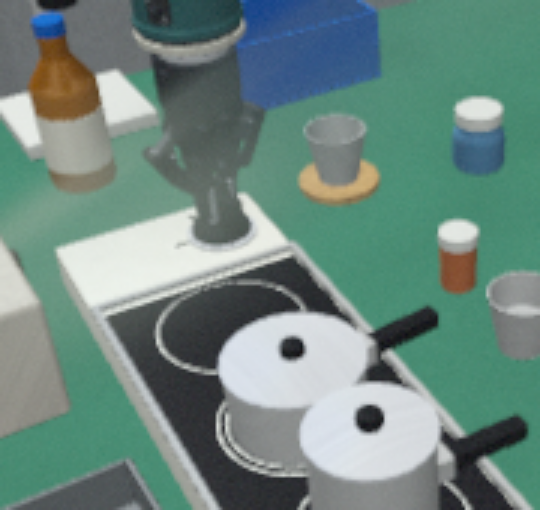

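Knob reached its stop (1.39 N m of resistance). I turn it back with the spring and then release it.

>>> {"fn": "apply_moves", "kwargs": {
  "steps": [
    [8, 0, 0, 0, 0, 0, -0.03],
    [8, 0, 0, 0, 0, 0, -0.07],
    [8, 0, 0, 0, 0, 0, -0.11],
    [8, 0, 0, 0, 0, 0, -0.15],
    [8, 0, 0, 0, 0, 0, -0.19],
    [8, 0, 0, 0, 0, 0, -0.23],
    [8, 0, 0, 0, 0, 0, -0.27],
    [8, 0, 0, 0, 0, 0, -0.31],
    [8, 0, 0, 0, 0, 0, -0.35],
    [8, 0, 0, 0, 0, 0, -0.38],
    [8, 0, 0, 0, 0, 0, -0.395],
    [8, 0, 0, 0, 0, 0, -0.395],
    [20, 0, 0, 0, 0, 0, -0.395],
    [35, 0, 0, 0, 0, 0, -0.395],
    [50, 0, 0, 0, 0, 0, -0.395],
    [60, 0, 0, 0, 0, 0, -0.395],
    [60, 0, 0, -0.1, 0, 0, -0.395],
    [60, 0, 0, -0.2, 0, 0, -0.395],
    [60, 0, 0, -0.3, 0, 0, -0.395],
    [60, 0, 0, -0.4, 0, 0, -0.395]
  ]
}}

```text
t: 11.1
ee_pos: [0.5993, -0.264, 0.2456]
ee_rot: [180.0, -0.0, 178.0]
force: [1.0, 0.5, 0.2]
width: 0.0605
gripper_force: 0.0
```

```bash
python3 - <<'E'
from h import *
print(obs()['qpos'].round(1))
for n in('scene','side'):
    p,P=shot(n)
    m=(P[...,2]>.082)&(P[...,2]<.1)&(np.hypot(P[...,0]-.6,P[...,1]+.26)<.04)
    print('knob',cv2.minAreaRect(P[m][:,:2].astype(np.float32)))
    lid(p,P,(.6606,.0186),.108,.055,.115)
    for s,zz in (((.424,0),.06),((.425,.327),.06),((.427,-.344),.07)): rim(P,s,zz)
plan((.45,-.13,.3,180),(.4245,-.0015,.13,180),(.4245,-.0015,.052,180))
E
```

```text
[ 44.2  31.  -33.2  87.4  17.8  67.   95.8]
knob ((0.6019447445869446, -0.2646128237247467), (0.018377194181084633, 0.05458218231797218), 86.46077728271484)
lid [0.6609 0.0203] r 0.0565 z 0.1089 handle mid [0.5573 0.0153] z 0.0912 yaw 2.8 axis 4.4 grip [0.5461 0.0147]
rim [ 0.4255 -0.0018] r 0.0332 n 23 z 0.0598
rim [0.4254 0.3253] r 0.0332 n 26 z 0.0604
rim [ 0.4294 -0.3463] r 0.0333 n 16 z 0.07
knob ((0.5984815955162048, -0.26075711846351624), (0.019234824925661087, 0.05843186378479004), 83.41978454589844)
lid [0.6585 0.0211] r 0.0571 z 0.1094 handle mid [0.5577 0.0199] z 0.0912 yaw 0.7 axis 53.2 grip [0.5435 0.0197]
rim [ 0.4238 -0.0011] r 0.0334 n 18 z 0.0609
rim [0.4248 0.3264] r 0.0333 n 22 z 0.0615
rim [ 0.4262 -0.346 ] r 0.0328 n 16 z 0.0714
shift [ 0.3905  0.3224 -0.1277] turn [-0.0012  0.0027 -0.0113] rows>= 6.0
shift [0.4692 0.6427 0.2955] turn [-0.0012  0.0027 -0.0113] rows>= 9.0
shift [0.4709 0.6434 0.4905] turn [-0.0012  0.0027 -0.0113] rows>= 9.0
```

>>> {"fn": "apply_moves", "kwargs": {
  "steps": [
    [85, 0.2, 0.16, -0.13, 0, 0, 0],
    [85, 0.39, 0.32, -0.13, 0, 0, -0.01],
    [85, 0.39, 0.32, -0.13, 0, 0, -0.01],
    [85, 0.39, 0.32, -0.13, 0, 0, -0.01],
    [85, 0.39, 0.32, -0.13, 0, 0, -0.01],
    [85, 0.47, 0.643, 0.1, 0, 0, -0.011],
    [85, 0.47, 0.643, 0.2, 0, 0, -0.011],
    [85, 0.47, 0.643, 0.25, 0, 0, -0.011],
    [85, 0.47, 0.643, 0.25, 0, 0, -0.011],
    [85, 0.47, 0.643, 0.25, 0, 0, -0.011],
    [85, 0.47, 0.643, 0.25, 0, 0, -0.011],
    [85, 0.47, 0.643, 0.25, 0, 0, -0.011],
    [85, 0.47, 0.643, 0.25, 0, 0, -0.011]
  ]
}}

```text
t: 12.28
ee_pos: [0.4213, -0.0008, 0.1443]
ee_rot: [-180.0, 0.0, 180.0]
force: [0.6, -0.4, -0.4]
width: 0.0854
gripper_force: 0.0
```

```bash
python3 - <<'E'
from h import *
print(obs()['qpos'].round(1))
p,P=shot('wrist','w3');rim(P,(.4245,-.0015),.06)
plan((.4245,-.0015,.052,180))
E
```

```text
[ 34.4  16.6 -43.1 124.7  16.2  44.2  70.7]
rim [ 0.4241 -0.0023] r 0.0331 n 52 z 0.061
shift [-0.0069 -0.0005  0.2314] turn [-0.0001  0.0004 -0.0006] rows>= 3.0
```

View pics/w3.png

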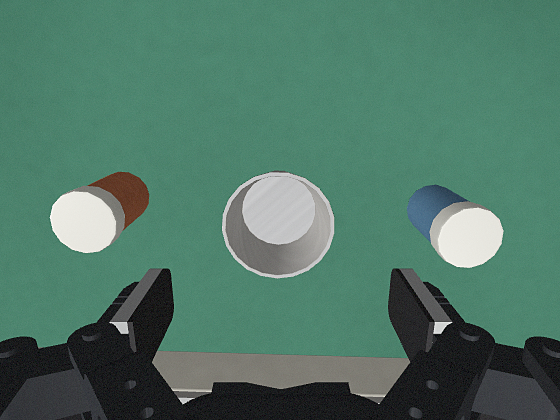

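The close view confirms a steel (not red) cup centred at (278,224), with jars clear on both sides.

>>> {"fn": "apply_moves", "kwargs": {
  "steps": [
    [85, -0.007, -0.001, 0.08, 0, 0, 0],
    [85, -0.007, -0.001, 0.15, 0, 0, 0],
    [85, -0.007, -0.001, 0.2, 0, 0, 0],
    [85, -0.007, -0.001, 0.231, 0, 0, 0],
    [85, -0.007, -0.001, 0.231, 0, 0, 0],
    [76, -0.007, -0.001, 0.231, 0, 0, 0],
    [68, -0.007, -0.001, 0.231, 0, 0, 0],
    [60, -0.007, -0.001, 0.231, 0, 0, 0],
    [58, -0.007, -0.001, 0.231, 0, 0, 0],
    [58, -0.007, -0.001, 0.231, 0, 0, 0],
    [58, -0.007, -0.001, 0.231, 0, 0, 0]
  ],
  "squeeze": 25
}}

```text
t: 13.25
ee_pos: [0.4249, -0.0017, 0.053]
ee_rot: [-179.9, 0.2, 179.9]
force: [-2.2, -2.2, 13.1]
width: 0.0655
gripper_force: 23.9
```

>>> {"fn": "apply_moves", "kwargs": {
  "steps": [
    [58, 0, 0, -0.02, 0, 0, 0],
    [58, 0, 0, -0.06, 0, 0, 0],
    [58, 0, 0, -0.12, 0, 0, 0],
    [58, 0, 0, -0.2, 0, 0, 0],
    [58, 0, 0, -0.28, 0, 0, 0],
    [58, 0, 0, -0.36, 0, 0, 0],
    [58, 0, 0, -0.42, 0, 0, 0],
    [58, 0, 0, -0.45, 0, 0, 0],
    [58, 0, 0, -0.45, 0, 0, 0],
    [58, 0, 0, -0.45, 0, 0, 0]
  ]
}}

```text
t: 14.08
ee_pos: [0.4237, -0.0012, 0.2322]
ee_rot: [-179.9, 0.1, 179.9]
force: [-0.5, -0.4, -1.1]
width: 0.0651
gripper_force: 28.3
```

```bash
python3 - <<'E'
from h import *
p,P=shot('side','sd3'); T=tool();save('sd3',cv2.resize(p[80:300,200:480],None,fx=2,fy=2))
t=T[:3,3]
p,P=shot('wrist'); m=(np.hypot(P[...,0]-t[0],P[...,1]-t[1])<.037)
zs=P[m][:,2]-t[2];zs=zs[(zs>-.06)&(zs<.04)];print(np.percentile(zs,[2,20,50,80,98]).round(4))
plan((.428,-.345,.25,180))
E
```

```text
[-0.0267 -0.0253 -0.0074  0.0069  0.0337]
shift [-0.0131 -0.8597 -0.0477] turn [-0.     -0.0002 -0.0004] rows>= 9.0
```

View pics/sd3.png

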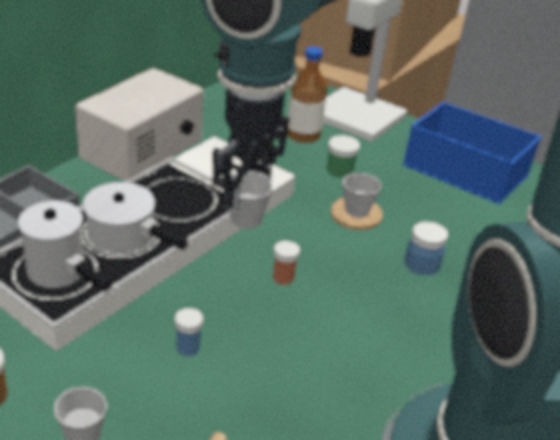

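>>> {"fn": "apply_moves", "kwargs": {
  "steps": [
    [58, 0, -0.04, -0.04, 0, 0, 0],
    [58, 0, -0.12, -0.05, 0, 0, 0],
    [58, 0, -0.22, -0.05, 0, 0, 0],
    [58, 0, -0.32, -0.05, 0, 0, 0],
    [58, 0, -0.42, -0.05, 0, 0, 0],
    [58, 0, -0.52, -0.05, 0, 0, 0],
    [58, 0, -0.62, -0.05, 0, 0, 0],
    [58, -0.01, -0.7, -0.05, 0, 0, 0],
    [58, -0.01, -0.78, -0.05, 0, 0, 0],
    [58, -0.01, -0.84, -0.05, 0, 0, 0],
    [58, -0.01, -0.86, -0.05, 0, 0, 0],
    [58, -0.01, -0.86, 0, 0, 0, 0],
    [58, -0.01, -0.86, 0.06, 0, 0, 0],
    [58, -0.01, -0.86, 0.12, 0, 0, 0],
    [58, -0.01, -0.86, 0.18, 0, 0, 0],
    [58, -0.01, -0.86, 0.23, 0, 0, 0],
    [58, -0.01, -0.86, 0.23, 0, 0, 0],
    [58, -0.01, -0.86, 0.23, 0, 0, 0]
  ]
}}

```text
t: 15.68
ee_pos: [0.427, -0.344, 0.1384]
ee_rot: [179.9, -0.1, 180.0]
force: [0.3, -0.6, -1.0]
width: 0.0648
gripper_force: 28.7
```

```bash
python3 - <<'E'
from h import *
for n in('scene','side'):
    p,P=shot(n)
    for s,zz in (((.428,-.3455),.07),): rim(P,s,zz,.04)
    t=tool()[:3,3];rim(P,t,t[2]+.007,.045)
    if n=='scene':
        for u,v in((289,137),(200,144)): print('jar',P[v,u].round(3))
print(obs()['qpos'].round(1));plan((.4278,-.3455,.093,180))
E
```

```text
rim [ 0.4295 -0.345 ] r 0.0327 n 15 z 0.0695
rim [ 0.4295 -0.3412] r 0.0367 n 10 z 0.1495
jar [ 0.275 -0.296  0.068]
jar [ 0.539 -0.426  0.062]
rim [ 0.425  -0.3436] r 0.0315 n 11 z 0.0711
rim [ 0.4348 -0.34  ] r 0.0407 n 12 z 0.1492
[ 59.4  27.  -29.6 108.1  17.3  49.2 111. ]
shift [ 0.     -0.0015  0.1179] turn [-0.0001  0.0002 -0.0002] rows>= 2.0
```

>>> {"fn": "apply_moves", "kwargs": {
  "steps": [
    [58, 0, -0.002, 0.03, 0, 0, 0],
    [58, 0, -0.002, 0.06, 0, 0, 0],
    [58, 0, -0.002, 0.085, 0, 0, 0],
    [58, 0, -0.002, 0.105, 0, 0, 0],
    [58, 0, -0.002, 0.118, 0, 0, 0],
    [58, 0, -0.002, 0.122, 0, 0, 0],
    [58, 0, -0.002, 0.122, 0, 0, 0]
  ]
}}

```text
t: 16.37
ee_pos: [0.4274, -0.3456, 0.0904]
ee_rot: [180.0, -0.0, 180.0]
force: [-1.5, 2.4, 2.8]
width: 0.0651
gripper_force: 28.8
```

>>> {"fn": "apply_moves", "kwargs": {
  "steps": [
    [68, 0, 0, 0, 0, 0, 0],
    [72, 0, 0, 0, 0, 0, 0],
    [78, 0, 0, 0, 0, 0, 0],
    [85, 0, 0, 0, 0, 0, 0],
    [85, 0, 0, 0, 0, 0, 0],
    [85, 0, 0, -0.05, 0, 0, 0],
    [85, 0, 0, -0.12, 0, 0, 0],
    [85, 0, 0, -0.2, 0, 0, 0],
    [85, 0, 0, -0.3, 0, 0, 0],
    [85, 0, 0, -0.4, 0, 0, 0],
    [85, 0, 0, -0.5, 0, 0, 0],
    [85, 0, 0, -0.5, 0, 0, 0]
  ]
}}

```text
t: 17.37
ee_pos: [0.4294, -0.3468, 0.2979]
ee_rot: [-179.6, 0.4, 180.0]
force: [0.7, -1.7, -0.3]
width: 0.0851
gripper_force: 0.0
```

```bash
python3 - <<'E'
from h import *
p,P=shot('wrist');rim(P,(.4278,-.3455),.097)
for n in('scene','side'):
    p,P=shot(n); print(n)
    rim(P,(.4278,-.3455),.097,.045);rim(P,(.4251,.3258),.06)
plan((.4251,.0,.3,180),(.4251,.39,.3,180))
E
```

```text
rim [ 0.4265 -0.346 ] r 0.033 n 57 z 0.0981
scene
rim [ 0.4281 -0.3458] r 0.0329 n 21 z 0.097
rim [0.4354 0.2998] r 0.0322 n 23 z 0.06
side
rim [ 0.4259 -0.3439] r 0.033 n 17 z 0.0971
rim [0.4334 0.3014] r 0.0318 n 19 z 0.0613
shift [ 0.0061  0.8646 -0.0242] turn [-0.0002  0.     -0.0004] rows>= 9.0
shift [ 0.0072  1.8396 -0.0247] turn [-0.0002  0.     -0.0004] rows>= 18.0
```

First cup is nested. The second cup has been knocked to about (0.434, 0.300), so I go to the new place.

>>> {"fn": "apply_moves", "kwargs": {
  "steps": [
    [85, 0, 0.95, 0, 0, 0, 0],
    [85, 0, 0.95, 0, 0, 0, 0],
    [85, 0, 0.95, 0, 0, 0, 0],
    [85, 0, 0.95, 0, 0, 0, 0],
    [85, 0, 0.95, 0, 0, 0, 0],
    [85, 0, 0.95, 0, 0, 0, 0],
    [85, 0, 0.95, 0, 0, 0, 0],
    [85, 0, 0.95, 0, 0, 0, 0],
    [85, 0, 0.95, 0, 0, 0, 0],
    [85, 0, 0.95, 0, 0, 0, 0],
    [85, 0, 0.95, 0, 0, 0, 0]
  ]
}}

```text
t: 18.43
ee_pos: [0.427, 0.0366, 0.2897]
ee_rot: [180.0, -0.1, -179.8]
force: [0.2, -1.0, 0.1]
width: 0.0849
gripper_force: 0.0
```

```bash
python3 - <<'E'
from h import *
print(obs()['qpos'].round(1));plan((.434,.3005,.15,180))
E
```

```text
[ 40.9   3.6 -51.1 114.8   3.1  63.   78.6]
shift [-0.0205  0.6594  0.3496] turn [ 0.0002 -0.0005  0.0011] rows>= 8.0
```

>>> {"fn": "apply_moves", "kwargs": {
  "steps": [
    [85, -0.02, 0.66, 0.15, 0, 0, 0],
    [85, -0.02, 0.66, 0.2, 0, 0, 0],
    [85, -0.02, 0.66, 0.25, 0, 0, 0],
    [85, -0.02, 0.66, 0.3, 0, 0, 0],
    [85, -0.02, 0.66, 0.35, 0, 0, 0],
    [85, -0.02, 0.66, 0.35, 0, 0, 0],
    [85, -0.02, 0.66, 0.35, 0, 0, 0],
    [85, -0.02, 0.66, 0.35, 0, 0, 0],
    [85, -0.02, 0.66, 0.35, 0, 0, 0],
    [85, -0.02, 0.66, 0.35, 0, 0, 0]
  ]
}}

```text
t: 19.27
ee_pos: [0.4355, 0.2976, 0.1492]
ee_rot: [-179.9, -0.2, 180.0]
force: [0.1, -0.3, 0.4]
width: 0.085
gripper_force: 0.0
```

```bash
python3 - <<'E'
from h import *
print(obs()['qpos'].round(1));
p,P=shot('wrist','w5');c=rim(P,(.434,.3005),.06)
plan((.434,.3005,.052,180)); plan((*c,.052,180))
E
```

```text
[  1.7  29.8 -49.6 110.3  28.2  53.   28.2]
rim [0.4352 0.2998] r 0.0331 n 51 z 0.0611
shift [0.0049 0.0089 0.245 ] turn [-0.0002 -0.0004 -0.0006] rows>= 3.0
shift [0.0018 0.007  0.245 ] turn [-0.0002 -0.0004 -0.0006] rows>= 3.0
```

View pics/w5.png

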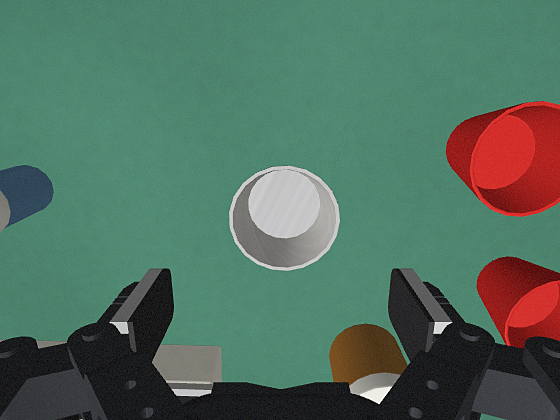

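Steel cup centred at (285,218), red cups well to the right, brown jar far enough off. Grasp.

>>> {"fn": "apply_moves", "kwargs": {
  "steps": [
    [85, 0.003, 0.008, 0.08, 0, 0, 0],
    [85, 0.003, 0.008, 0.16, 0, 0, 0],
    [85, 0.003, 0.008, 0.22, 0, 0, 0],
    [85, 0.003, 0.008, 0.245, 0, 0, 0],
    [85, 0.003, 0.008, 0.245, 0, 0, 0],
    [76, 0.003, 0.008, 0.245, 0, 0, 0],
    [68, 0.003, 0.008, 0.245, 0, 0, 0],
    [60, 0.003, 0.008, 0.245, 0, 0, 0],
    [58, 0.003, 0.008, 0.245, 0, 0, 0],
    [58, 0.003, 0.008, 0.245, 0, 0, 0],
    [58, 0.003, 0.008, 0.235, 0, 0, 0],
    [58, 0.003, 0.008, 0.18, 0, 0, 0],
    [58, 0.003, 0.008, 0.1, 0, 0, 0],
    [58, 0.003, 0.008, 0, 0, 0, 0],
    [58, 0.003, 0.008, -0.1, 0, 0, 0],
    [58, 0.003, 0.008, -0.2, 0, 0, 0],
    [58, 0.003, 0.008, -0.3, 0, 0, 0],
    [58, 0.003, 0.008, -0.3, 0, 0, 0]
  ]
}}

```text
t: 20.82
ee_pos: [0.436, 0.3035, 0.2784]
ee_rot: [179.8, 0.5, 180.0]
force: [0.6, -0.0, 0.7]
width: 0.065
gripper_force: 28.4
```

```bash
python3 - <<'E'
from h import *
p,P=shot('wrist');t=tool()[:3,3];m=(np.hypot(P[...,0]-t[0],P[...,1]-t[1])<.037)
zs=P[m][:,2]-t[2];zs=zs[(zs>-.06)&(zs<.04)];print(np.percentile(zs,[2,20,50,80,98]).round(4))
plan((.4275,-.3455,.27,180))
E
```

```text
[-0.0247 -0.0232 -0.0054  0.0088  0.0267]
shift [ 0.0185 -1.6197  0.0085] turn [ 0.0008  0.0021 -0.0004] rows>= 16.0
```

>>> {"fn": "apply_moves", "kwargs": {
  "steps": [
    [58, 0.01, -0.05, 0, 0, 0, 0],
    [58, 0.01, -0.13, 0, 0, 0, 0],
    [58, 0.01, -0.22, 0, 0, 0, 0],
    [58, 0.01, -0.31, 0, 0, 0, 0],
    [58, 0.01, -0.4, 0, 0, 0, 0],
    [58, 0.01, -0.49, 0, 0, 0, 0],
    [58, 0.01, -0.58, 0, 0, 0, 0],
    [58, 0.01, -0.67, 0, 0, 0, 0],
    [58, 0.015, -0.76, 0, 0, 0, 0],
    [58, 0.018, -0.85, 0, 0, 0, 0],
    [58, 0.018, -0.92, 0, 0, 0, 0],
    [58, 0.018, -0.97, 0, 0, 0, 0],
    [58, 0.018, -0.97, 0, 0, 0, 0],
    [58, 0.018, -0.97, 0, 0, 0, 0]
  ]
}}

```text
t: 22.03
ee_pos: [0.4267, -0.0871, 0.2704]
ee_rot: [180.0, -0.0, 179.8]
force: [-0.3, 0.4, -0.7]
width: 0.065
gripper_force: 28.5
```

```bash
python3 - <<'E'
from h import *
plan((.4275,-.3455,.27,180),(.4275,-.3455,.165,180))
E
```

```text
shift [-0.0038 -0.6459  0.0008] turn [ 0.     -0.0001 -0.0009] rows>= 7.0
shift [-0.0039 -0.646   0.2633] turn [ 0.     -0.0001 -0.0009] rows>= 7.0
```

>>> {"fn": "apply_moves", "kwargs": {
  "steps": [
    [58, -0.004, -0.05, 0, 0, 0, 0],
    [58, -0.004, -0.13, 0, 0, 0, 0],
    [58, -0.004, -0.22, 0, 0, 0, 0],
    [58, -0.004, -0.31, 0, 0, 0, 0],
    [58, -0.004, -0.4, 0, 0, 0, 0],
    [58, -0.004, -0.49, 0, 0, 0, 0],
    [58, -0.004, -0.57, 0, 0, 0, 0],
    [58, -0.004, -0.62, 0, 0, 0, 0],
    [58, -0.004, -0.646, 0, 0, 0, 0],
    [58, -0.004, -0.646, 0.06, 0, 0, 0],
    [58, -0.004, -0.646, 0.13, 0, 0, 0],
    [58, -0.004, -0.646, 0.2, 0, 0, 0],
    [58, -0.004, -0.646, 0.24, 0, 0, 0],
    [58, -0.004, -0.646, 0.263, 0, 0, 0],
    [58, -0.004, -0.646, 0.263, 0, 0, 0]
  ]
}}

```text
t: 23.28
ee_pos: [0.4284, -0.3433, 0.164]
ee_rot: [179.9, -0.1, -180.0]
force: [-0.5, -0.3, -1.5]
width: 0.0646
gripper_force: 28.5
```

```bash
python3 - <<'E'
from h import *
plan((.4273,-.3455,.116,180))
for n in('scene','side'):
    p,P=shot(n);rim(P,(.4275,-.3455),.097,.042)
    p=p[90:230,190:300] if n=='scene' else p[110:230,330:450]; save('st_'+n,cv2.resize(p,None,fx=4,fy=4))
E
```

```text
shift [ 0.0027 -0.0057  0.1199] turn [ 0.0007 -0.0005  0.0002] rows>= 2.0
rim [ 0.429  -0.3448] r 0.0326 n 16 z 0.0967
rim [ 0.425  -0.3437] r 0.0328 n 13 z 0.0973
```

View pics/st_scene.png

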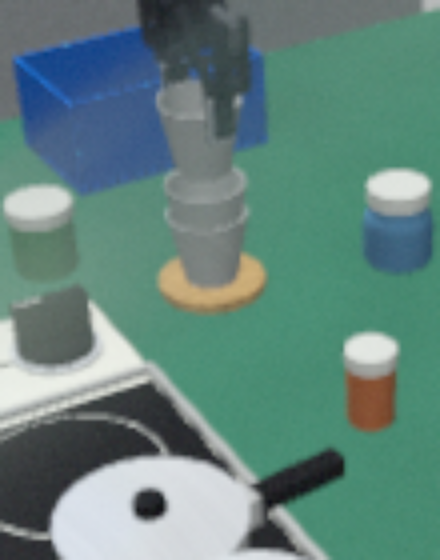

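The held cup hangs upright above the stack (crop (200,130) over (205,190)). I lower it in.

>>> {"fn": "apply_moves", "kwargs": {
  "steps": [
    [58, 0.002, -0.005, 0.03, 0, 0, 0],
    [58, 0.002, -0.005, 0.06, 0, 0, 0],
    [58, 0.002, -0.005, 0.09, 0, 0, 0],
    [58, 0.002, -0.005, 0.108, 0, 0, 0],
    [58, 0.002, -0.005, 0.118, 0, 0, 0],
    [58, 0.002, -0.005, 0.122, 0, 0, 0],
    [58, 0.002, -0.005, 0.122, 0, 0, 0]
  ]
}}

```text
t: 23.97
ee_pos: [0.4285, -0.348, 0.1176]
ee_rot: [-179.9, 0.1, 179.9]
force: [-4.7, -1.0, 20.3]
width: 0.0646
gripper_force: 29.7
```

>>> {"fn": "apply_moves", "kwargs": {
  "steps": [
    [58, 0, 0, -0.005, 0, 0, 0],
    [68, 0, 0, -0.005, 0, 0, 0],
    [72, 0, 0, -0.005, 0, 0, 0],
    [78, 0, 0, -0.005, 0, 0, 0],
    [85, 0, 0, -0.005, 0, 0, 0],
    [85, 0, 0, -0.005, 0, 0, 0],
    [85, 0, 0, -0.05, 0, 0, 0],
    [85, 0, 0, -0.12, 0, 0, 0],
    [85, 0, 0, -0.2, 0, 0, 0],
    [85, 0, 0, -0.3, 0, 0, 0],
    [85, 0, 0, -0.4, 0, 0, 0],
    [85, 0, 0, -0.5, 0, 0, 0],
    [85, 0, 0, -0.5, 0, 0, 0]
  ]
}}

```text
t: 25.05
ee_pos: [0.4297, -0.3478, 0.3238]
ee_rot: [-179.6, 0.4, 180.0]
force: [0.5, -1.0, 0.0]
width: 0.0848
gripper_force: 0.0
```

```bash
python3 - <<'E'
from h import *
p,P=shot('wrist');rim(P,(.4278,-.3455),.124)
for n in('scene','side'):
    p,P=shot(n); print(n); rim(P,(.4278,-.3455),.124,.045)
    lid(p,P,(.6606,.0186),.108,.055,.115);lid(p,P,(.667,.1565),.144,.045,.105)
save('s6',p)
plan((.545,.0145,.25,183))
E
```

```text
rim [ 0.4275 -0.3472] r 0.0331 n 47 z 0.1253
scene
rim [ 0.4298 -0.3461] r 0.0327 n 17 z 0.1235
lid [0.6613 0.0199] r 0.0566 z 0.1089 handle mid [0.5576 0.0153] z 0.0911 yaw 2.5 axis 5.6 grip [0.5464 0.0148]
lid [0.6681 0.1546] r 0.0471 z 0.1439 handle mid [0.5758 0.161 ] z 0.0912 yaw -3.9 axis -2.5 grip [0.5634 0.1618]
side
rim [ 0.4269 -0.346 ] r 0.0325 n 22 z 0.1248
lid [0.6585 0.0209] r 0.0572 z 0.1096 handle mid [0.5572 0.0171] z 0.091 yaw 2.2 axis 23.0 grip [0.5436 0.0166]
lid [0.6667 0.1557] r 0.0471 z 0.1445 handle mid [0.5732 0.1611] z 0.0916 yaw -3.3 axis -3.2 grip [0.5619 0.1618]
shift [-0.2927  0.9042  0.1656] turn [-0.0001 -0.     -0.0171] rows>= 10.0
```

View pics/s6.png

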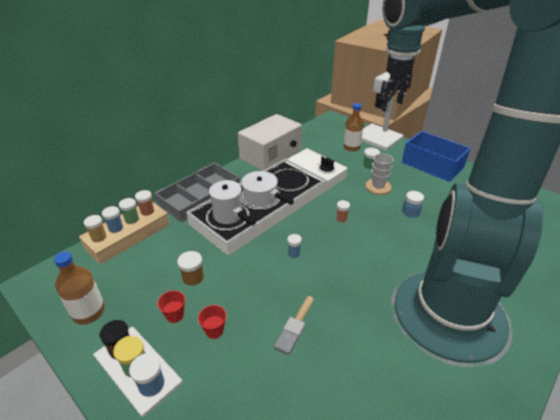

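Stack complete: side view shows three cups at (381,170) and no loose steel cup. Back to the saucepan handle.

>>> {"fn": "apply_moves", "kwargs": {
  "steps": [
    [45, -0.296, 0.9, 0.16, 0, 0, -0.025],
    [45, -0.296, 0.9, 0.16, 0, 0, -0.025],
    [45, -0.296, 0.9, 0.16, 0, 0, -0.025],
    [45, -0.296, 0.9, 0.16, 0, 0, -0.025],
    [45, -0.296, 0.9, 0.16, 0, 0, -0.025],
    [45, -0.296, 0.9, 0.16, 0, 0, -0.025],
    [45, -0.296, 0.9, 0.16, 0, 0, -0.025],
    [45, -0.296, 0.9, 0.16, 0, 0, -0.025],
    [45, -0.296, 0.9, 0.16, 0, 0, -0.025],
    [45, -0.296, 0.9, 0.16, 0, 0, -0.025],
    [45, -0.296, 0.9, 0.3, 0, 0, -0.025],
    [45, -0.296, 0.9, 0.3, 0, 0, -0.025],
    [45, -0.296, 0.9, 0.3, 0, 0, -0.025]
  ]
}}

```text
t: 26.28
ee_pos: [0.5441, 0.013, 0.1922]
ee_rot: [179.9, -0.4, -175.5]
force: [-0.2, -1.0, 0.6]
width: 0.0449
gripper_force: 0.0
```

```bash
python3 - <<'E'
from h import *
p,P=shot('wrist')
m=(p.max(-1)<70)&(abs(P[...,2]-.093)<.005)&(P[...,0]>.5)&(P[...,0]<.6)&(abs(P[...,1]-.012)<.05);H=P[m][:,:2];w=np.linalg.svd(H-H.mean(0))[2][0]
print(m.sum(),H.mean(0),np.degrees(np.arctan(w[1]/w[0])),H[:,0].min(),H[:,0].max())
print(obs()['qpos'].round(1));plan((.5465,.0115,.0885,184.5))
E
```

```text
2445 [0.55671189 0.01205968] 4.343447803913057 0.5250864136720348 0.591919557583491
[ 30.6  25.7 -44.3 105.9  21.   57.2  72. ]
shift [-0.0041 -0.0044  0.2649] turn [ 0.0004 -0.0014 -0.0001] rows>= 3.0
```

>>> {"fn": "apply_moves", "kwargs": {
  "steps": [
    [45, -0.004, -0.004, 0.1, 0, 0, 0],
    [45, -0.004, -0.004, 0.19, 0, 0, 0],
    [45, -0.004, -0.004, 0.245, 0, 0, 0],
    [45, -0.004, -0.004, 0.263, 0, 0, 0],
    [45, -0.004, -0.004, 0.263, 0, 0, 0],
    [30, -0.004, -0.004, 0.263, 0, 0, 0],
    [24, -0.004, -0.004, 0.263, 0, 0, 0],
    [18, -0.004, -0.004, 0.263, 0, 0, 0],
    [10, -0.004, -0.004, 0.263, 0, 0, 0],
    [10, -0.004, -0.004, 0.263, 0, 0, 0],
    [10, -0.004, -0.004, 0.263, 0, 0, 0],
    [10, -0.004, -0.004, 0.263, 0, 0, 0]
  ],
  "squeeze": 30
}}

```text
t: 27.33
ee_pos: [0.5487, 0.0113, 0.0924]
ee_rot: [-180.0, 0.1, -175.6]
force: [-3.3, -0.9, 9.1]
width: 0.0155
gripper_force: 34.8
```

>>> {"fn": "apply_moves", "kwargs": {
  "steps": [
    [10, 0, 0, -0.001, 0, 0, 0],
    [10, 0.002, -0.02, -0.001, 0, 0, 0],
    [10, 0.006, -0.055, -0.001, 0, 0, 0],
    [10, 0.01, -0.09, -0.001, 0, 0, 0],
    [10, 0.015, -0.13, -0.001, 0, 0, 0],
    [10, 0.02, -0.17, -0.001, 0, 0, 0],
    [10, 0.024, -0.21, -0.001, 0, 0, 0],
    [10, 0.028, -0.25, -0.001, 0, 0, 0],
    [10, 0.032, -0.285, -0.001, 0, 0, 0],
    [10, 0.036, -0.315, -0.001, 0, 0, 0],
    [10, 0.039, -0.34, -0.001, 0, 0, 0],
    [10, 0.04, -0.352, -0.001, 0, 0, 0],
    [10, 0.04, -0.352, -0.001, 0, 0, 0],
    [10, 0.04, -0.352, -0.001, 0, 0, 0]
  ]
}}

```text
t: 28.5
ee_pos: [0.5436, -0.1311, 0.0926]
ee_rot: [-180.0, 0.1, -175.6]
force: [-0.2, -1.0, 6.1]
width: 0.0152
gripper_force: 34.5
```

```bash
python3 - <<'E'
from h import *
for n in('scene','side'):
    p,P=shot(n);lid(p,P,(.6553,-.1213),.108,.055,.115);lid(p,P,(.667,.1565),.144,.045,.105)
E
```

```text
lid [ 0.6558 -0.1219] r 0.0568 z 0.109 handle mid [ 0.556 -0.123] z 0.0912 yaw 0.7 axis -12.3 grip [ 0.5408 -0.1232]
lid [0.6684 0.155 ] r 0.0468 z 0.144 handle mid [0.5756 0.161 ] z 0.0915 yaw -3.7 axis -2.4 grip [0.5636 0.1618]
lid [ 0.6545 -0.1199] r 0.0573 z 0.1095 handle mid [ 0.5435 -0.1222] z 0.0906 yaw 1.1 axis 9.7 grip [ 0.5395 -0.1222]
lid [0.6661 0.1554] r 0.0471 z 0.1448 handle mid [0.5736 0.1614] z 0.092 yaw -3.7 axis -1.5 grip [0.5614 0.1622]
```

>>> {"fn": "apply_moves", "kwargs": {
  "steps": [
    [20, 0, 0, 0, 0, 0, 0],
    [30, 0, 0, 0, 0, 0, 0],
    [45, 0, 0, 0, 0, 0, 0],
    [45, 0, 0, 0, 0, 0, 0],
    [45, 0, 0, 0, 0, 0, 0],
    [45, 0, 0, -0.08, 0, 0, 0],
    [45, 0, 0, -0.18, 0, 0, 0],
    [45, 0, 0, -0.28, 0, 0, 0],
    [45, 0, 0.05, -0.3, 0, 0, 0],
    [45, -0.02, 0.15, -0.3, 0, 0, 0.01],
    [45, -0.04, 0.25, -0.3, 0, 0, 0.02],
    [45, -0.06, 0.35, -0.3, 0, 0, 0.03],
    [45, -0.08, 0.45, -0.3, 0, 0, 0.037],
    [45, -0.1, 0.55, -0.3, 0, 0, 0.037],
    [45, -0.103, 0.65, -0.3, 0, 0, 0.037],
    [45, -0.103, 0.717, -0.3, 0, 0, 0.037],
    [45, -0.103, 0.717, -0.3, 0, 0, 0.037],
    [45, -0.103, 0.717, -0.3, 0, 0, 0.037]
  ]
}}

```text
t: 30.1
ee_pos: [0.5614, 0.1608, 0.2116]
ee_rot: [180.0, -0.0, 178.0]
force: [0.0, -0.1, 0.1]
width: 0.0449
gripper_force: 0.0
```

```bash
python3 - <<'E'
from h import *
p,P=shot('wrist')
m=(p.max(-1)<70)&(abs(P[...,2]-.093)<.005)&(P[...,0]>.53)&(P[...,0]<.61)&(abs(P[...,1]-.158)<.03);H=P[m][:,:2];w=np.linalg.svd(H-H.mean(0))[2][0]
print(m.sum(),H.mean(0),np.degrees(np.arctan(w[1]/w[0])),H[:,0].min(),H[:,0].max())
p,P=shot('scene');lid(p,P,(.6553,-.1213),.108,.055,.115);
print(obs()['qpos'].round(1));plan((.562,.158,.0895,177.7))
E
```

```text
2097 [0.5743746  0.15822309] -2.0909821247862106 0.542610619161643 0.6094069961109345
lid [ 0.6563 -0.1223] r 0.0568 z 0.1088 handle mid [ 0.5516 -0.1265] z 0.0908 yaw 2.3 axis 4.9 grip [ 0.5414 -0.1269]
[ 15.2  28.6 -44.8  99.7  22.7  61.1  50.5]
shift [ 1.000e-04 -1.000e-04  3.049e-01] turn [-0.0002 -0.0001  0.0002] rows>= 3.0
```

>>> {"fn": "apply_moves", "kwargs": {
  "steps": [
    [45, 0, 0.001, 0.1, 0, 0, 0],
    [45, 0, 0.001, 0.2, 0, 0, 0],
    [45, 0, 0.001, 0.275, 0, 0, 0],
    [45, 0, 0.001, 0.304, 0, 0, 0],
    [45, 0, 0.001, 0.304, 0, 0, 0],
    [30, 0, 0.001, 0.304, 0, 0, 0],
    [24, 0, 0.001, 0.304, 0, 0, 0],
    [18, 0, 0.001, 0.304, 0, 0, 0],
    [10, 0, 0.001, 0.304, 0, 0, 0],
    [10, 0, 0.001, 0.304, 0, 0, 0],
    [10, 0, 0.001, 0.304, 0, 0, 0],
    [10, 0, 0.001, 0.304, 0, 0, 0]
  ],
  "squeeze": 30
}}

```text
t: 31.2
ee_pos: [0.5626, 0.1593, 0.0914]
ee_rot: [180.0, 0.1, 177.8]
force: [-1.6, -1.5, 8.0]
width: 0.0153
gripper_force: 35.0
```

>>> {"fn": "apply_moves", "kwargs": {
  "steps": [
    [10, 0, 0, -0.001, 0, 0, 0],
    [10, 0, -0.02, -0.001, 0, 0, 0],
    [10, 0, -0.055, -0.001, 0, 0, 0],
    [10, 0.001, -0.09, -0.001, 0, 0, 0],
    [10, 0.001, -0.13, -0.001, 0, 0, 0],
    [10, 0.001, -0.17, -0.001, 0, 0, 0],
    [10, 0.002, -0.21, -0.001, 0, 0, 0],
    [10, 0.002, -0.25, -0.001, 0, 0, 0],
    [10, 0.002, -0.285, -0.001, 0, 0, 0],
    [10, 0.003, -0.31, -0.001, 0, 0, 0],
    [10, 0.003, -0.332, -0.001, 0, 0, 0],
    [10, 0.003, -0.342, -0.001, 0, 0, 0],
    [10, 0.003, -0.342, -0.001, 0, 0, 0],
    [10, 0.003, -0.342, -0.001, 0, 0, 0]
  ]
}}

```text
t: 32.37
ee_pos: [0.5562, 0.0224, 0.0915]
ee_rot: [180.0, 0.1, 177.8]
force: [0.6, -0.1, 7.8]
width: 0.0152
gripper_force: 34.7
```

```bash
python3 - <<'E'
from h import *
for n in('scene','side'):
    p,P=shot(n);lid(p,P,(.6553,-.1213),.108,.055,.115);lid(p,P,(.6606,.0186),.144,.045,.105);rim(P,(.4278,-.3455),.124,.045)
E
```

```text
lid [ 0.6566 -0.122 ] r 0.0567 z 0.1089 handle mid [ 0.5516 -0.1263] z 0.0913 yaw 2.3 axis 5.7 grip [ 0.5417 -0.1267]
lid [0.6615 0.0186] r 0.0471 z 0.1441 handle mid [0.5747 0.0277] z 0.091 yaw -6.0 axis -21.9 grip [0.5571 0.0295]
rim [ 0.4288 -0.3467] r 0.0329 n 12 z 0.1238
lid [ 0.6491 -0.127 ] r 0.0512 z 0.1091 handle mid [ 0.5557 -0.1395] z 0.0896 yaw 7.7 axis -64.6 grip [ 0.5351 -0.1423]
lid [0.6597 0.0193] r 0.0473 z 0.1448 handle mid [0.5483 0.028 ] z 0.092 yaw -4.4 axis 75.6 grip [0.555  0.0275]
rim [ 0.4265 -0.3464] r 0.0328 n 15 z 0.1244
```

>>> {"fn": "apply_moves", "kwargs": {
  "steps": [
    [20, 0, 0, 0, 0, 0, 0],
    [30, 0, 0, 0, 0, 0, 0],
    [45, 0, 0, 0, 0, 0, 0],
    [45, 0, 0, 0, 0, 0, 0],
    [45, 0, 0, 0, 0, 0, 0],
    [45, 0, 0, -0.08, 0, 0, 0],
    [45, 0, 0, -0.18, 0, 0, 0],
    [45, 0, 0, -0.28, 0, 0, 0],
    [45, 0, 0, -0.37, 0, 0, 0],
    [45, -0.02, -0.1, -0.37, 0, 0, 0],
    [45, -0.05, -0.2, -0.37, 0, 0, 0],
    [45, -0.08, -0.3, -0.37, 0, 0, 0],
    [45, -0.11, -0.4, -0.37, 0, 0, 0],
    [45, -0.137, -0.5, -0.37, 0, 0, 0],
    [45, -0.137, -0.6, -0.37, 0, 0, 0],
    [45, -0.137, -0.67, -0.37, 0, 0, 0],
    [45, -0.137, -0.71, -0.37, 0, 0, 0],
    [45, -0.137, -0.71, -0.37, 0, 0, 0],
    [45, -0.137, -0.71, -0.37, 0, 0, 0]
  ]
}}

```text
t: 34.05
ee_pos: [0.5991, -0.2632, 0.2382]
ee_rot: [180.0, -0.0, 177.7]
force: [-0.0, 0.3, 0.3]
width: 0.0452
gripper_force: 0.0
```

```bash
python3 - <<'E'
from h import *
p,P=shot('wrist')
m=(P[...,2]>.082)&(P[...,2]<.1)&(np.hypot(P[...,0]-.6,P[...,1]+.263)<.04)
print('knob',cv2.minAreaRect(P[m][:,:2].astype(np.float32)))
for n in('scene','side'):
    p,P=shot(n);lid(p,P,(.6553,-.1213),.108,.055,.115);lid(p,P,(.6606,.0186),.144,.045,.105)
print(obs()['qpos'].round(1));plan((.6,-.264,.085,178))
E
```

```text
knob ((0.5990374684333801, -0.26451486349105835), (0.014643451198935509, 0.055009741336107254), 87.99991607666016)
lid [ 0.6565 -0.1222] r 0.0568 z 0.1089 handle mid [ 0.5517 -0.1264] z 0.0908 yaw 2.3 axis 4.5 grip [ 0.5416 -0.1269]
lid [0.6622 0.0186] r 0.047 z 0.1438 handle mid [0.5694 0.0256] z 0.0913 yaw -4.3 axis -2.1 grip [0.5575 0.0265]
lid [ 0.6531 -0.1218] r 0.0571 z 0.1093 handle mid [ 0.5514 -0.1284] z 0.0906 yaw 3.7 axis -49.0 grip [ 0.5383 -0.1293]
lid [0.6602 0.0198] r 0.0469 z 0.1444 handle mid [0.5655 0.0264] z 0.0918 yaw -4.0 axis -0.1 grip [0.5555 0.0271]
[ 48.9  33.2 -40.8  87.7  22.7  67.6  91.9]
shift [-0.0012 -0.0064  0.3842] turn [ 0.0001  0.     -0.0005] rows>= 4.0
```

>>> {"fn": "apply_moves", "kwargs": {
  "steps": [
    [45, -0.001, -0.006, 0.1, 0, 0, 0],
    [45, -0.001, -0.006, 0.2, 0, 0, 0],
    [45, -0.001, -0.006, 0.3, 0, 0, 0],
    [45, -0.001, -0.006, 0.36, 0, 0, 0],
    [45, -0.001, -0.006, 0.386, 0, 0, 0],
    [45, -0.001, -0.006, 0.386, 0, 0, 0],
    [35, -0.001, -0.006, 0.386, 0, 0, 0],
    [25, -0.001, -0.006, 0.386, 0, 0, 0],
    [16, -0.001, -0.006, 0.386, 0, 0, 0],
    [8, -0.001, -0.006, 0.386, 0, 0, 0],
    [8, -0.001, -0.006, 0.386, 0, 0, 0],
    [8, -0.001, -0.006, 0.386, 0, 0, 0]
  ],
  "squeeze": 40
}}

```text
t: 35.2
ee_pos: [0.6007, -0.2648, 0.0863]
ee_rot: [-180.0, 0.1, 177.8]
force: [-2.7, 6.7, 11.3]
width: 0.0142
gripper_force: 40.4
```

>>> {"fn": "apply_moves", "kwargs": {
  "steps": [
    [8, 0, 0, 0, 0, 0, 0.03],
    [8, 0, 0, 0, 0, 0, 0.07],
    [8, 0, 0, 0, 0, 0, 0.11],
    [8, 0, 0, 0, 0, 0, 0.15],
    [8, 0, 0, 0, 0, 0, 0.19],
    [8, 0, 0, 0, 0, 0, 0.23],
    [8, 0, 0, 0, 0, 0, 0.27],
    [8, 0, 0, 0, 0, 0, 0.31],
    [8, 0, 0, 0, 0, 0, 0.34],
    [8, 0, 0, 0, 0, 0, 0.37],
    [8, 0, 0, 0, 0, 0, 0.39],
    [8, 0, 0, 0, 0, 0, 0.395],
    [8, 0, 0, 0, 0, 0, 0.395],
    [8, 0, 0, 0, 0, 0, 0.395],
    [8, 0, 0, 0, 0, 0, 0.395]
  ]
}}

```text
t: 36.45
ee_pos: [0.6, -0.2662, 0.0864]
ee_rot: [180.0, 0.1, 106.7]
force: [-6.0, -0.7, 14.5]
width: 0.0144
gripper_force: 53.7
```

```bash
python3 - <<'E'
from h import *
o=obs();print(o['torque'],o['ee_rot'],o['qpos'].round(1))
E
```

```text
[-0.0726041   1.64674874  0.84701119] [1.79950432e+02 1.12259445e-01 1.06721036e+02] [ 35.1  39.1 -19.6  93.9  16.2  49.7  25.8]
```

Stop reached again. I turn back, release and lift.

>>> {"fn": "apply_moves", "kwargs": {
  "steps": [
    [8, 0, 0, 0, 0, 0, -0.03],
    [8, 0, 0, 0, 0, 0, -0.07],
    [8, 0, 0, 0, 0, 0, -0.11],
    [8, 0, 0, 0, 0, 0, -0.15],
    [8, 0, 0, 0, 0, 0, -0.19],
    [8, 0, 0, 0, 0, 0, -0.23],
    [8, 0, 0, 0, 0, 0, -0.27],
    [8, 0, 0, 0, 0, 0, -0.31],
    [8, 0, 0, 0, 0, 0, -0.35],
    [8, 0, 0, 0, 0, 0, -0.38],
    [8, 0, 0, 0, 0, 0, -0.395],
    [8, 0, 0, 0, 0, 0, -0.395],
    [20, 0, 0, 0, 0, 0, -0.395],
    [35, 0, 0, 0, 0, 0, -0.395],
    [50, 0, 0, 0, 0, 0, -0.395],
    [60, 0, 0, 0, 0, 0, -0.395],
    [60, 0, 0, -0.1, 0, 0, -0.395],
    [60, 0, 0, -0.2, 0, 0, -0.395],
    [60, 0, 0, -0.35, 0, 0, -0.395],
    [60, 0, 0, -0.45, 0, 0, -0.395]
  ]
}}

```text
t: 38.12
ee_pos: [0.5992, -0.2655, 0.2493]
ee_rot: [180.0, -0.0, 177.8]
force: [-0.1, 0.6, 0.3]
width: 0.0599
gripper_force: 0.0
```

>>> {"fn": "apply_moves", "kwargs": {
  "steps": [
    [60, 0, 0.02, -0.05, 0, 0, 0],
    [60, 0, 0.02, -0.1, 0, 0, 0],
    [60, 0, 0.02, -0.15, 0, 0, 0],
    [60, 0, 0.02, -0.15, 0, 0, 0],
    [60, 0, 0.02, -0.15, 0, 0, 0]
  ]
}}

```text
t: 38.53
ee_pos: [0.6001, -0.2578, 0.3084]
ee_rot: [-179.9, 0.1, 177.8]
force: [-0.2, 0.1, -1.4]
width: 0.0602
gripper_force: 0.0
```

```bash
python3 - <<'E'
from h import *
p,P=shot('wrist')
m=(P[...,2]>.082)&(P[...,2]<.1)&(np.hypot(P[...,0]-.6,P[...,1]+.263)<.04)
print('knob',cv2.minAreaRect(P[m][:,:2].astype(np.float32)))
for n in('scene','side'):
    p,P=shot(n);lid(p,P,(.6553,-.1213),.108,.055,.115);lid(p,P,(.6606,.0186),.144,.045,.105);rim(P,(.4278,-.3455),.124,.045)
    if n=='scene': save('fin',p)
E
```

```text
knob ((0.5993216633796692, -0.2644311189651489), (0.01439628191292286, 0.05518362671136856), 87.7408676147461)
lid [ 0.6561 -0.1227] r 0.0566 z 0.1089 handle mid [ 0.5519 -0.126 ] z 0.0912 yaw 1.8 axis 3.5 grip [ 0.5412 -0.1264]
lid [0.6625 0.0189] r 0.0467 z 0.1438 handle mid [0.5692 0.0253] z 0.0912 yaw -3.9 axis -1.2 grip [0.5578 0.0261]
rim [ 0.4298 -0.3467] r 0.0332 n 15 z 0.1235
lid [ 0.6537 -0.1216] r 0.0575 z 0.1093 handle mid [ 0.5517 -0.1264] z 0.0905 yaw 2.7 axis -28.8 grip [ 0.5388 -0.127 ]
lid [0.6602 0.019 ] r 0.0473 z 0.1445 handle mid [0.5644 0.0264] z 0.0914 yaw -4.4 axis -0.5 grip [0.5555 0.0271]
rim [ 0.4272 -0.3468] r 0.0333 n 15 z 0.1239
```

View pics/fin.png

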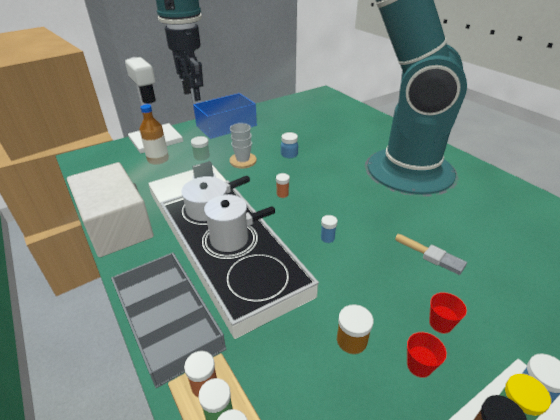

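The final view shows the saucepan on the right ring (205,200), tall pot on the middle ring (228,225), stacked cups (241,145) and the jars standing. Handing in.

```bash
python3 -c "
from h import *
print(arm.close_job())"
```

```text
the job is handed in; nothing more can be done
None
```

The job is handed in at about 39 s, no verdict returned: the saucepan is back on its right end ring, the tall pot is on the middle ring (both within about 3 mm by camera), the knob was twisted to its stop twice and is back at rest, and both loose steel cups are nested upright on the stand.

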